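Hang the glaze test tiles to dry and start the dryer

TASK

Hang every test tile that stands on the bench on the drying rack's two hooks, beside the tiles already hanging there and without knocking those off, and screw the glaze jar's lid fully home. Only when all the tiles hang, start the dryer: pull the timer dial out to unlock it, turn it clockwise to the black run mark a quarter turn on, and push it fully back in. Leave the mug and the bowl where they stand.

Things in the scene. Friction and masses are not known exactly. Their poses are not given: they have to be found in the camera images.
- tile1: clay test tile to hang (3 or 4 of tile1..4 are present), 100 g, stands on its foot; origin centre of underside, z up. Plate 46 wide (y) x 8 thick (x) x 85 high on a glazed, rather slippery foot 46 (y) x 36 (x) x 12 high, centred; same both ways round. Window right through along x: 22 wide (y), 47 to 73 above the underside, with a 12 bar over it, 12 strips beside it. Pinch it across the 46 width near the top
- tile1_window (a point): centre of the window of tile1, 60 above its underside; axes as the tile's
- tile2: clay test tile to hang (3 or 4 of tile1..4 are present), 100 g, stands on its foot; origin centre of underside, z up. Plate 46 wide (y) x 8 thick (x) x 85 high on a glazed, rather slippery foot 46 (y) x 36 (x) x 12 high, centred; same both ways round. Window right through along x: 22 wide (y), 47 to 73 above the underside, with a 12 bar over it, 12 strips beside it. Pinch it across the 46 width near the top
- tile2_window (a point): centre of the window of tile2, 60 above its underside; axes as the tile's
- tile3: clay test tile to hang (3 or 4 of tile1..4 are present), 100 g, stands on its foot; origin centre of underside, z up. Plate 46 wide (y) x 8 thick (x) x 85 high on a glazed, rather slippery foot 46 (y) x 36 (x) x 12 high, centred; same both ways round. Window right through along x: 22 wide (y), 47 to 73 above the underside, with a 12 bar over it, 12 strips beside it. Pinch it across the 46 width near the top
- tile3_window (a point): centre of the window of tile3, 60 above its underside; axes as the tile's
- tile4: clay test tile to hang (3 or 4 of tile1..4 are present), 100 g, stands on its foot; origin centre of underside, z up. Plate 46 wide (y) x 8 thick (x) x 85 high on a glazed, rather slippery foot 46 (y) x 36 (x) x 12 high, centred; same both ways round. Window right through along x: 22 wide (y), 47 to 73 above the underside, with a 12 bar over it, 12 strips beside it. Pinch it across the 46 width near the top
- tile4_window (a point): centre of the window of tile4, 60 above its underside; axes as the tile's
- hung_left: a tile of exactly the same kind that already hangs on hook_left near the rail, hook through its window; origin at the centre of its underside
- hung_left_window (a point): centre of the window of hung_left; axes as the tile's
- hung_right: a tile of exactly the same kind that already hangs on hook_right near the rail, hook through its window; origin at the centre of its underside
- hung_right_window (a point): centre of the window of hung_right; axes as the tile's
- dryer: fixed drying rack; origin on the bench under its rail, x away from the robot, z up. Base plate 140 x 340 x 16 (from 25 before the rail), level steel rail 320 long (y), 14 thick, 18 high, centred 190 up, on posts 150 to each side; a round fan behind the rail, 144 high. Two level hooks, steel bar 6 thick, 150 apart, stick out from the rail to the robot (-x)
- hook_left (a point): on the axis of the left (+y) hook, 190 up, where its level part ends; axes as the dryer's. The level bar runs 128 from here along +x to the rail; towards -x it bends up to a tip reaching 9 out and 13 above the axis. A hung tile is square across the bar, window centre 10 below the axis. Each tile takes some 40 of bar (foot 36 deep): room for the one there and two more
- hook_right (a point): on the axis of the right (-y) hook, 190 up, where its level part ends; axes as the dryer's. The level bar runs 128 from here along +x to the rail; towards -x it bends up to a tip reaching 9 out and 13 above the axis. A hung tile is square across the bar, window centre 10 below the axis. Each tile takes some 40 of bar (foot 36 deep): room for the one there and two more
- jar: white round glaze jar, fixed to the bench: body 72 across and 58 high, sloping in to a neck 42 across at 66; origin at the centre of its underside
- lid (a joint): turn of the jar's captive grey screw lid, rad: 0 is screwed fully home against its stop, larger is more unscrewed (starts 1.2 to 2.4). Seen from above, clockwise screws it home. It cannot come off; it sinks 1.5 mm per rad as it is screwed in. Friction 0.05 N m
- lid_top (a point): centre of the top of the lid: ribbed round cap 48 across and 26 high, its top 104 above the bench when home; its x axis turns with the lid (dark line on the top)
- timer: the dryer's white timer box, fixed to the bench: 110 (x) x 100 (y) x 50 high, origin at the centre of its underside, x about away from the robot. On its top, round the dial, a black dot on the +x side marks off and a short black bar on the -y side (a quarter turn clockwise from the dot) marks run
- dial (a joint): how far the dial is pulled out (straight up), m: 0 fully in, 0.014 fully out. It stays where it is left (2.5 N friction, no spring). Pushed in, it is locked but for 0.25 rad of play; pulled out more than 0.011 it turns freely. It goes back in only within 0.25 rad of off or run; elsewhere it stands on internal stops about 0.009 out
- dial_turn (a joint): turn of the dial, rad: 0 with its pointer at the dot (off; starts within 0.1 of it), growing clockwise seen from above, 1.571 with its pointer at the black bar (run); it stops at 2.4. Friction 0.03 N m
- dial_top (a point): centre of the top of the dial's grip, on the turning axis, 36 above the box when in. The dial is a black flange 44 across, 2 to 8 above the box when in, with a ribbed round grip on it 34 across and 28 high; x axis towards its pointer (white line on the top)
- mug: white mug, 72 across, 85 high, a bystander; origin at the centre of its underside
- bowl: white bowl, 110 across, 50 high, a bystander; origin at the centre of its underside
Things that resemble listed ones, but are neither listed nor needed, are in the scene too. What is shaped like the tile3 but blue or yellow is not meant.

How it is judged:
By the outcome, as a careful person would: the job done as asked, in the order asked, and still so for the second after the job is handed in, with the robot touching nothing.
Of tile1, tile2, tile3, tile4 only 3 to 4 are there at a start; the rules pass over those that are not, and their reading is None.
At some moment in a run one of tile1, tile2, tile3, tile4 may be knocked a few centimetres aside while the robot is not near it.
It also fails if it takes over 210 s, if anything falls off the work surface, if the arm or the gripper's body presses on something with over 40 N, if the wrist force passes 120 N, or if a joint passes its speed limit or range.

ROBOT

A 6-joint arm with a two-finger parallel gripper is mounted at the origin on the work surface. World frame = base frame: x ahead of the robot, y to its left, z up, the work surface at z = 0. Lengths are in mm, angles in degrees, forces in N, time in s.
With the tool pointing down it reaches from about 300 to 850 mm from the base axis. Payload 4.2 kg.
Tool frame: the origin (TCP) lies on the centre line of the jaws, within the pads' length; the fingertips stand 14 mm ahead of it and the grasp point (between the pads) lies 5 mm behind it (env.finger_overhang is the z of the fingertips in the tool frame, in mm); z points along the fingers, y is the line along which they close (so a half turn about z gives the same grasp; the last joint's range is limited). The gripper opens to 91 mm and grips with 3 to 60 N. Pads are 32 mm wide; open, the fingers measure 118 mm over their backs; the gripper's body (76 mm by 178 mm) begins 60 mm behind the grasp point.
Start: joints at [-73.224, 18.312, 89.639, -0, 72.044, -1.146], TCP at [176.944, -547.113, 227.976] pointing down, gripper open.
Joint ranges: [-177.97, 177.97], [-48.28, 115.42], [12.27, 149.76], [-77.06, 257.06], [2.81, 150.46], [-146.56, 146.56]. Speed limits (degrees/s): [147.25, 147.25, 180, 180, 180, 180].

INTERFACE

Orientations are given as [roll, pitch, yaw] about the fixed x, y, z axes, in that order (R = Rz(yaw) Ry(pitch) Rx(roll)).
In Python, from workcell import sensors, viewer, env gives the robot as it stands. The module is installed in compiled form; this text tells all that it offers.
- The arm moves only by the tool step_arm, never from a script. Its argument "plan" is one flat list of numbers, 6 for each row, row after row: the shift along the tool's x, y, z in cm, then the turn, a rotation vector about the tool's x, y, z in rad. In form: [x, y, z, wx, wy, wz, x, y, z, wx, wy, wz, ...]. A call has 1 to 5 rows; each row shifts and turns the commanded pose from where the row before left it, along the tool's axes as they then stand; what a row does not reach is not made up. A row lasts 1/12 s, in which the tool goes at most 41.7 mm and 7.16 degrees, less where a joint would pass 70% of its speed; a pose out of reach is approached as far as the arm can. A call is refused whole if a number of a shift passes 4.17 or a number of a turn 0.125, either way. A call with a gripper value outside its range is refused whole. "hand" is the finger opening in cm, from 0 to 9.12, set as the call begins (left out, the last holds). The fingers move at their own pace and stop on an object; "newtons" is the grip in N (left out, the last holds). Time passes only in rows, so rows that do not move let the fingers close. It gives the time, the measured TCP pose, the force, the opening and the grip force at its end, in the units of the state.
- sensors.state(): the state, without advancing time (a new reading comes with each control period).
- viewer.grab_frame(name): name is "scene" or "top" or "wrist"; returns a dict with "img" (480x640x3 uint8, red, green, blue), "fx", "fy", "cx", "cy" (pixels), "position" and "attitude" of the camera in the world. Camera axes: x right, y down, z forward; pixel columns grow to the right and rows downward; lengths in mm; the calibration is good to about 2 mm. A picture is of the moment at which its call begins. There is no depth.
- env.job_done(): hands the job in; it is judged then, once.
Trained networks look in a picture, given as the dict that the camera call returned (one of the last four; its "shot" number tells which), for a name from the list of things; names that differ only in an ending like _2 or _b are one class to them, and where a whole thing is asked for, a point or a joint stands for the part that bears it (a point fixed in the world has none). Each returns a list of dicts, best first, with "score" (0 to 1); they miss things now and then, are a little off and sometimes report something else, mostly with a low value. They report only what shows in the picture. A call takes as long as a camera call. They do not tell look-alikes from the thing itself.
- viewer.boxes_of(name, picture): "location" ([column, row] in pixels, amid what is visible of it).
- viewer.pinpoint(name, picture): "location" ([column, row] in pixels: a listed point, or the origin of a listed thing).
The state is a dict: "time_s": time; "qpos": joint angles; "qvel": joint speeds; "effort": joint torques, N m; "ee_pos": TCP position; "ee_rot": TCP orientation; "force": force on the tool from outside, world axes, zero at the start; "torque": the same for the moment, N m; "gripper_width": finger opening in mm; "gripper_force": force on a finger pad.
Only numpy, scipy, OpenCV 4.12 (cv2) and the standard library are available. Lean on these libraries where they do the work, as an engineer would, in place of code of your own. Each camera call takes 0.05 s, during which the arm holds its last target. There are 200 camera calls.

## Working session

There is one attempt and no reset: what is moved stays moved. The work goes in short steps, Python scripts to look and compute and a tool call to move; the robot and the scene stay as the last step left them, time stands still between calls to the robot, and variables do not carry over. Pictures are saved under pics/ and viewed, at most 14 in all, crops included, and the job is handed in when it is done.

Besides the shell and the picture viewer there is one more tool, called after "Emit:" by a JSON object that holds its "method" and its "body", one argument or row to a line. step_arm: Moves the arm, as the interface text tells. Its arguments: {"type":"object","properties":{"plan":{"type":"array","items":{"type":"number"}},"hand":{"type":"number"},"newtons":{"type":"number"}},"required":["plan"]}

```bash
mkdir -p pics; cat > h.py <<'E'
import numpy as np, cv2, json
from scipy.spatial.transform import Rotation as R
from workcell import sensors, viewer, env
def cam(f):
    a=np.array(f["attitude"],float)
    M=a if a.shape==(3,3) else R.from_euler('xyz',a,degrees=True).as_matrix()
    return np.array(f["position"],float),M
def ray(f,px):
    p,M=cam(f); d=M@np.array([(px[0]-f["cx"])/f["fx"],(px[1]-f["cy"])/f["fy"],1.]); return p,d
def atz(f,px,z):
    p,d=ray(f,px); return p+d*(z-p[2])/d[2]
def proj(f,X):
    p,M=cam(f); c=M.T@(np.array(X,float)-p); return np.array([f["fx"]*c[0]/c[2]+f["cx"],f["fy"]*c[1]/c[2]+f["cy"]])
def save(f,n,crop=None,s=1):
    im=f["img"][:,:,::-1]
    if crop: x0,y0,x1,y1=crop; im=im[y0:y1,x0:x1]
    cv2.imwrite(f"pics/{n}.png",cv2.resize(im,None,fx=s,fy=s,interpolation=cv2.INTER_CUBIC))
def tri(obs):
    A=np.zeros((3,3));b=np.zeros(3)
    for f,px in obs:
        p,d=ray(f,px); d=d/np.linalg.norm(d); P=np.eye(3)-np.outer(d,d); A+=P;b+=P@p
    return np.linalg.solve(A,b)
E
python3 - <<'E'
from h import *
S=viewer.grab_frame("scene");T=viewer.grab_frame("top")
save(S,"s0");save(T,"t0")
print(S["position"],S["attitude"],T["position"],T["attitude"],S["fx"])
for n,z in [("tile1",0),("tile1_window",60),("hung_left_window",180),("hook_left",190),("hook_right",190),("dryer",0),("jar",0),("lid_top",107),("timer",0),("dial_top",86),("mug",0),("bowl",0)]:
    for nm,f in (("S",S),("T",T)):
        print(n,nm,[(round(d["score"],2),np.round(d["location"]).astype(int).tolist(),np.round(atz(f,d["location"],z)[:2]).astype(int).tolist()) for d in viewer.pinpoint(n,f)])
print(sensors.state())
E
```

```text
[ 983.30335644 -738.99489321  785.12871735] [-127.12062898   -1.00647152   30.51366073] [ 406.53997535   -3.02095167 1203.38647963] [-1.73393378e+02  1.94527820e-03 -8.83383584e+01] 455.91535080921545
tile1 S [(0.97, [238, 272], [360, -65]), (0.95, [215, 293], [361, -158]), (0.76, [289, 258], [443, 52]), (0.74, [236, 309], [442, -173]), (0.59, [265, 285], [450, -72]), (0.54, [319, 236], [460, 182]), (0.51, [318, 218], [411, 260])]
tile1 T [(0.89, [446, 320], [351, -289]), (0.84, [240, 265], [461, 184]), (0.83, [349, 316], [353, -67]), (0.8, [412, 238], [535, -209]), (0.74, [399, 275], [450, -180]), (0.61, [388, 316], [356, -157]), (0.6, [351, 276], [445, -69]), (0.52, [299, 271], [452, 49])]
tile1_window S [(0.95, [288, 245], [454, 34]), (0.43, [317, 216], [450, 188]), (0.36, [348, 178], [424, 429])]
tile1_window T [(0.75, [297, 271], [451, 51])]
hung_left_window S []
hung_left_window T [(0.64, [305, 152], [683, 37])]
hook_left S [(0.83, [335, 216], [579, 46])]
hook_left T [(0.85, [308, 201], [583, 29]), (0.24, [158, 185], [606, 325])]
hook_right S [(0.74, [298, 248], [571, -100])]
h
[... 825 characters left out ...]
00, 273], [448, 47])]
{'time_s': 1.3, 'qpos': array([-7.32223226e+01,  1.83112062e+01,  8.96400077e+01,  3.77649243e-04,
        7.20427427e+01, -1.14586267e+00]), 'qvel': array([-0.05632235,  0.02403485, -0.00529687,  0.0633747 ,  0.00430884,
        0.0840794 ]), 'effort': array([ 2.84410569e-03, -4.12350225e+01, -2.32232577e+01,  7.31041026e-02,
        3.77262547e-02, -1.41694588e-05]), 'ee_pos': array([ 176.96173198, -547.1054873 ,  227.97604655]), 'ee_rot': array([ 1.79993951e+02, -2.38339272e-04,  1.79234237e+01]), 'force': array([-0.03553644,  0.10741962, -0.09903575]), 'torque': array([ 0.04861894,  0.0208205 , -0.00010908]), 'gripper_force': 0.0, 'gripper_width': 90.91683389303718}
```

View pics/s0.png

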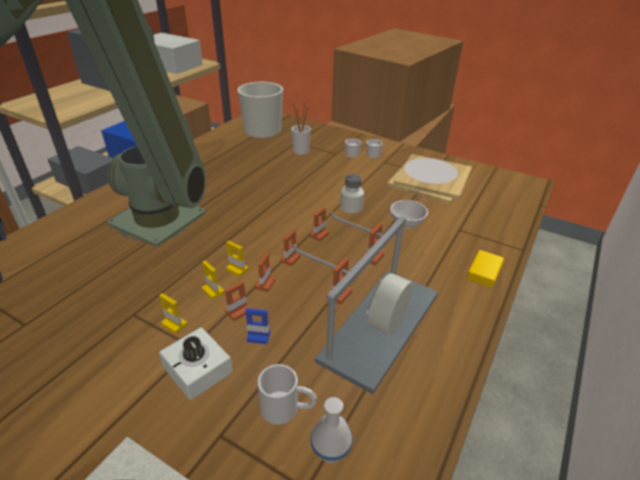

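View pics/t0.png

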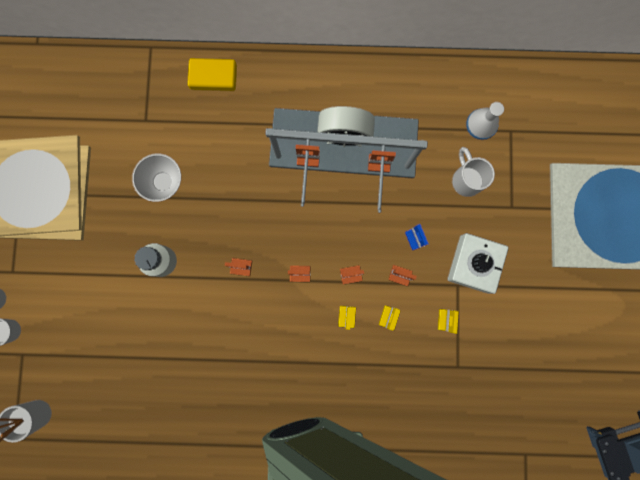

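```bash
cat >> h.py <<'E'
def plan(xyz,yaw,step=40,start=None):
    """rows (cm, rad) from the present/given pose to xyz mm, yaw deg, tool kept down"""
    if start is None:
        s=sensors.state(); p=np.array(s["ee_pos"]); q=R.from_euler('xyz',s["ee_rot"],degrees=True)
    else: p=np.array(start[0],float); q=R.from_euler('xyz',[180,0,start[1]],degrees=True)
    g=R.from_euler('xyz',[180,0,yaw],degrees=True); d=np.array(xyz,float)-p
    rv=(q.inv()*g).as_rotvec(); n=int(max(np.ceil(np.linalg.norm(d)/step),np.ceil(np.linalg.norm(rv)/.12),1))
    rows=[]
    for i in range(n):
        rows.append(np.r_[q.inv().apply(d/n)/10,rv/n]); q=q*R.from_rotvec(rv/n)
    for i in range(0,n,5):
        print("  ["+",  ".join(",".join(f"{v:.3f}".rstrip('0').rstrip('.').replace('-0','-0') if abs(v)>=.0005 else "0" for v in r) for r in rows[i:i+5])+"]")
def st():
    s=sensors.state(); print("t",round(s["time_s"],2),np.round(s["ee_pos"],1),np.round(s["ee_rot"],2),"F",np.round(s["force"],1),"w",round(s["gripper_width"],1),round(s["gripper_force"],1))
def camrel():
    s=sensors.state(); f=viewer.grab_frame("wrist"); p,M=cam(f); q=R.from_euler('xyz',s["ee_rot"],degrees=True)
    return f,q.inv().apply(p-s["ee_pos"]),(q.inv()*R.from_matrix(M)).as_matrix()
E
python3 - <<'E'
from h import *
f,o,M=camrel(); print(o,np.round(M,3),f["fx"])
T=viewer.grab_frame("top")
for p in [(268,132),(424,144)]: print(atz(T,p,199))
# viewing pose
plan([400,-20,330],0)
E
```

```text
[  77.99032914   -0.61823131 -157.43854994] [[-0.    -0.96  -0.281]
 [ 1.     0.    -0.001]
 [ 0.001 -0.281  0.96 ]] 374.70065625619264
[716.71401885 111.24978169 199.        ]
[ 701.31458042 -196.82260094  199.        ]
  [2.496,-2.886,-0.68,0,0,0.021,  2.435,-2.938,-0.68,0,0,0.021,  2.374,-2.988,-0.68,0,0,0.021,  2.311,-3.036,-0.68,0,0,0.021,  2.247,-3.084,-0.68,0,0,0.021]
  [2.182,-3.13,-0.68,0,0,0.021,  2.117,-3.175,-0.68,0,0,0.021,  2.05,-3.218,-0.68,0,0,0.021,  1.982,-3.261,-0.68,0,0,0.021,  1.914,-3.301,-0.68,0,0,0.021]
  [1.845,-3.34,-0.68,0,0,0.021,  1.775,-3.378,-0.68,0,0,0.021,  1.704,-3.414,-0.68,0,0,0.021,  1.632,-3.449,-0.68,0,0,0.021,  1.56,-3.482,-0.68,0,0,0.021]
```

Emit:
{"method": "step_arm", "body": {
  "plan": [2.496,-2.886,-0.68,0,0,0.021,2.435,-2.938,-0.68,0,0,0.021,2.374,-2.988,-0.68,0,0,0.021,2.311,-3.036,-0.68,0,0,0.021,2.247,-3.084,-0.68,0,0,0.021]
}}

```text
time_s: 1.82
ee_pos: [251.6, -369.8, 262.3]
ee_rot: [180.0, -0.0, 11.8]
force: [-0.2, -0.8, 0.8]
gripper_width: 91.3
gripper_force: 0.0
```

Emit:
{"method": "step_arm", "body": {
  "plan": [2.182,-3.13,-0.68,0,0,0.021,2.117,-3.175,-0.68,0,0,0.021,2.05,-3.218,-0.68,0,0,0.021,1.982,-3.261,-0.68,0,0,0.021,1.914,-3.301,-0.68,0,0,0.021]
}}

```text
time_s: 2.23
ee_pos: [326.0, -194.0, 296.6]
ee_rot: [180.0, -0.1, 5.8]
force: [0.8, 0.1, 0.4]
gripper_width: 91.2
gripper_force: 0.0
```

Emit:
{"method": "step_arm", "body": {
  "plan": [1.845,-3.34,-0.68,0,0,0.021,1.775,-3.378,-0.68,0,0,0.021,1.704,-3.414,-0.68,0,0,0.021,1.632,-3.449,-0.68,0,0,0.021,1.56,-3.482,-0.68,0,0,0.021]
}}

```text
time_s: 2.65
ee_pos: [400.7, -18.3, 330.6]
ee_rot: [180.0, -0.1, -0.2]
force: [0.8, -0.9, -0.5]
gripper_width: 91.0
gripper_force: 0.0
```

Emit:
{"method": "step_arm", "body": {
  "plan": [4,0,0,0,0,0,4,0,0,0,0,0,0,0,0,0,0,0]
}}

```text
time_s: 2.9
ee_pos: [486.4, -19.4, 328.4]
ee_rot: [180.0, -0.1, 0.0]
force: [0.2, -0.7, -0.4]
gripper_width: 91.2
gripper_force: 0.0
```

```bash
python3 - <<'E'
from h import *
st()
f=viewer.grab_frame("wrist"); save(f,"w1")
for n,z in [("tile1",0),("tile1_window",60),("hung_left_window",180),("hook_left",190),("hook_right",190),("lid_top",107),("dial_top",86)]:
    print(n,[(round(d["score"],2),np.round(d["location"]).astype(int).tolist(),np.round(atz(f,d["location"],z)[:2]).astype(int).tolist()) for d in viewer.pinpoint(n,f)])
E
```

```text
t 2.9 [486.4 -19.4 328.4] [ 1.8e+02 -1.3e-01  2.0e-02] F [ 0.2 -0.7 -0.4] w 91.2 0.0
tile1 [(0.89, [480, 154], [532, -216]), (0.87, [356, 283], [354, -63]), (0.86, [174, 210], [459, 181]), (0.85, [444, 218], [448, -178]), (0.85, [516, 286], [350, -288]), (0.8, [277, 221], [444, 44]), (0.61, [360, 220], [445, -66]), (0.56, [423, 286], [351, -158])]
tile1_window [(0.92, [264, 232], [445, 52])]
hung_left_window []
hook_left [(0.77, [247, 108], [578, 39])]
hook_right [(0.76, [446, 118], [571, -111]), (0.45, [245, 107], [578, 40])]
lid_top []
dial_top [(0.84, [630, 209], [479, -352])]
```

View pics/w1.png

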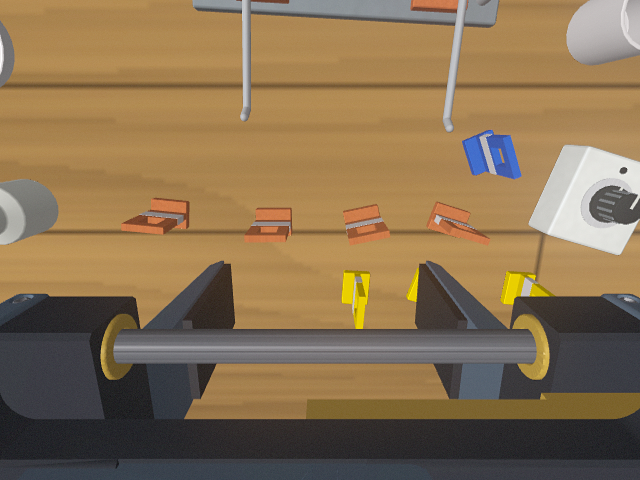

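```bash
cat >> h.py <<'E'
from scipy.optimize import minimize
def box(x0,x1,y0,y1,z0,z1): return np.array([[x,y,z] for x in (x0,x1) for y in (y0,y1) for z in (z0,z1)],float)
TILE=[box(-18,18,-23,23,0,12),box(-4,4,-23,23,12,85)]
def sil(f,parts,pose,k,off):
    m=np.zeros((480*k,640*k),np.uint8)
    q=R.from_euler('z',pose[2],degrees=True)
    for b in parts:
        P=np.array([proj(f,q.apply(v)+[pose[0],pose[1],off]) for v in b])
        cv2.fillConvexPoly(m,cv2.convexHull(np.round((P+.5)*k-.5).astype(np.int32)),1)
    return m
def fit_tile(f,guess,off=0,k=3):
    hsv=cv2.cvtColor(f["img"],cv2.COLOR_RGB2HSV)
    # red-orange of the tiles against brown wood
    m=((hsv[...,0]<12)|(hsv[...,0]>172))&(hsv[...,1]>120)&(hsv[...,2]>60)
    m=m.astype(np.uint8); near=cv2.dilate(sil(f,TILE,(guess[0],guess[1],0),1,off),np.ones((25,25)))
    m=cv2.morphologyEx(m&near,cv2.MORPH_CLOSE,np.ones((9,9)))
    M=cv2.resize(m,None,fx=k,fy=k,interpolation=cv2.INTER_NEAREST)
    def cost(p):
        s=sil(f,TILE,p,k,off); s=cv2.morphologyEx(s,cv2.MORPH_CLOSE,np.ones((9*k,9*k))) if False else s
        return 1-(s&M).sum()/max((s|M).sum(),1)
    best=None
    for y in (-30,-15,0,15,30):
        x0=np.array([guess[0],guess[1],y],float)
        r=minimize(cost,x0,method='Nelder-Mead',options=dict(initial_simplex=x0+np.array([[0,0,0],[8,0,0],[0,8,0],[0,0,8]]),maxiter=90,xatol=.1,fatol=1e-4))
        if best is None or r.fun<best.fun: best=r
    return np.round(best.x,1),round(1-best.fun,3),int(m.sum())
E
python3 - <<'E'
from h import *
st(); f=viewer.grab_frame("wrist")
for g in [(459,181),(447,46),(445,-66),(448,-178)]: print(fit_tile(f,g))
T=viewer.grab_frame("top")
for g in [(459,181),(447,46),(445,-66),(448,-178)]: print("T",fit_tile(T,g))
E
```

```text
t 3.3 [479.6 -20.7 330.6] [ 1.7999e+02 -6.0000e-02 -1.7000e-01] F [-0.2 -0.5  0.6] w 91.0 0.0
(array([456. , 184.3,  -4.4]), np.float64(0.937), 1588)
(array([445.4,  47.6,   2.1]), np.float64(0.943), 1300)
(array([446.1, -68.2,  11.7]), np.float64(0.926), 1240)
(array([ 447.7, -181.5,  -17.2]), np.float64(0.927), 1290)
T (array([458.4, 183. ,  -5.9]), np.float64(0.895), 332)
T (array([444. ,  38.7,  38.1]), np.float64(0.552), 188)
T (array([447.5, -68.9,  10.8]), np.float64(0.891), 311)
T (array([ 448.9, -183.8,  -19.7]), np.float64(0.701), 263)
```

Emit:
{"method": "step_arm", "body": {
  "plan": [4,0.8,0,0,0,0.016,4,0.8,0,0,0,0.016,4,0.8,0,0,0,0.015,0,0,0,0,0,0,0,0,0,0,0,0]
}}

```text
time_s: 3.82
ee_pos: [601.1, -47.1, 328.1]
ee_rot: [-180.0, 0.2, -2.9]
force: [0.1, 0.5, 0.1]
gripper_width: 91.3
gripper_force: 0.0
```

```bash
python3 - <<'E'
from h import *
st()
f=viewer.grab_frame("wrist"); save(f,"w2")
for n,z in [("hung_left",120),("hung_left_window",180),("hook_left",190),("hook_right",190)]:
    print(n,[(round(d["score"],2),np.round(d["location"]).astype(int).tolist(),np.round(atz(f,d["location"],z)[:2]).astype(int).tolist()) for d in viewer.pinpoint(n,f)])
for g in [(683,35),(680,-115)]: print(fit_tile(f,g,off=120))
plan([446,48,180],2)
E
```

```text
t 3.82 [601.1 -47.1 328.1] [-1.80e+02  1.70e-01 -2.86e+00] F [0.1 0.5 0.1] w 91.3 0.0
hung_left [(0.9, [232, 124], [685, 36]), (0.6, [217, 121], [688, 49]), (0.29, [39, 298], [517, 263])]
hung_left_window [(0.81, [219, 121], [686, 31])]
hook_left [(0.57, [224, 259], [577, 39])]
hook_right [(0.71, [405, 257], [571, -112])]
(array([685.4,  33.9,  -3.5]), np.float64(0.95), 2478)
(array([ 677.5, -116.3,   -2.9]), np.float64(0.946), 2381)
  [-2.627,-1.446,2.514,0,0,-0.014,  -2.606,-1.482,2.514,0,0,-0.014,  -2.584,-1.518,2.515,0,0,-0.014,  -2.562,-1.554,2.516,0,0,-0.014,  -2.54,-1.59,2.516,0,0,-0.014]
  [-2.517,-1.625,2.517,0,0,-0.014]
```

View pics/w2.png

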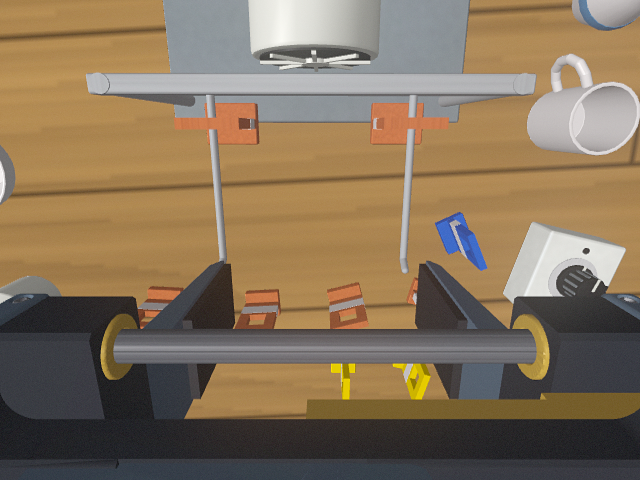

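Emit:
{"method": "step_arm", "body": {
  "plan": [-2.627,-1.446,2.514,0,0,-0.014,-2.606,-1.482,2.514,0,0,-0.014,-2.584,-1.518,2.515,0,0,-0.014,-2.562,-1.554,2.516,0,0,-0.014,-2.54,-1.59,2.516,0,0,-0.014]
}}

```text
time_s: 4.48
ee_pos: [470.3, 32.7, 204.1]
ee_rot: [-180.0, -0.1, 1.2]
force: [0.2, 0.5, 0.1]
gripper_width: 91.3
gripper_force: 0.0
```

Emit:
{"method": "step_arm", "body": {
  "plan": [-2.517,-1.625,2.517,0,0,-0.014,0,0,0,0,0,0,0,0,0,0,0,0,0,0,0,0,0,0]
}}

```text
time_s: 4.82
ee_pos: [447.8, 47.9, 180.4]
ee_rot: [180.0, -0.2, 2.0]
force: [-0.3, -0.0, 0.2]
gripper_width: 91.2
gripper_force: 0.0
```

```bash
python3 - <<'E'
from h import *
st()
f=viewer.grab_frame("wrist"); print(fit_tile(f,(446,48)))
plan([446,48,71],2)
E
```

```text
t 4.82 [447.8  47.9 180.4] [179.99  -0.22   2.03] F [-0.3 -0.   0.2] w 91.2 0.0
(array([445. ,  47.8,   0.5]), np.float64(0.967), 2935)
  [-0.107,-0.012,3.66,0,-0.002,0,  -0.101,-0.012,3.66,0,-0.002,0,  -0.096,-0.012,3.66,0,-0.002,0]
```

Emit:
{"method": "step_arm", "body": {
  "plan": [-0.1,0,3.6,0,0,0,-0.1,0,3.6,0,0,0,0,0,3.7,0,0,0,0,0,0,0,0,0,0,0,0,0,0,0]
}}

```text
time_s: 5.28
ee_pos: [445.8, 47.3, 70.1]
ee_rot: [180.0, 0.1, 1.9]
force: [1.0, -0.7, 0.5]
gripper_width: 91.2
gripper_force: 0.0
```

Emit:
{"method": "step_arm", "body": {
  "plan": [0,0,0,0,0,0,0,0,0,0,0,0,0,0,0,0,0,0,0,0,0,0,0,0,0,0,0,0,0,0],
  "hand": 3.5,
  "newtons": 25
}}

```text
time_s: 5.7
ee_pos: [445.7, 47.7, 71.1]
ee_rot: [-180.0, -0.1, 2.0]
force: [-0.3, -0.1, 0.1]
gripper_width: 60.5
gripper_force: 0.0
```

```bash
python3 - <<'E'
from h import *
st(); s=sensors.state(); p=s["ee_pos"]; y=s["ee_rot"][2]
a=[p[0],p[1],p[2]+60]; plan(a,y); b=[537,41,p[2]+136.5]; plan(b,-2.9,25,(a,y)); plan([643,35.7,b[2]],-2.9,20,(b,-2.9)); 
E
```

```text
t 5.7 [445.7  47.7  71.1] [-1.80e+02 -1.30e-01  1.99e+00] F [-0.3 -0.1  0.1] w 60.5 0.0
  [0.007,0,-3,0,-0.001,0,  0.003,0,-3,0,-0.001,0]
  [1.821,0.198,-1.53,0,0,0.017,  1.824,0.167,-1.53,0,0,0.017,  1.826,0.136,-1.53,0,0,0.017,  1.828,0.105,-1.53,0,0,0.017,  1.83,0.074,-1.53,0,0,0.017]
  [1.769,-0.001,0,0,0,0,  1.769,-0.001,0,0,0,0,  1.769,-0.001,0,0,0,0,  1.769,-0.001,0,0,0,0,  1.769,-0.001,0,0,0,0]
  [1.769,-0.001,0,0,0,0]
```

Fingers close about 70 mm/s; allow more rows, then lift to the pre-hook point.

Emit:
{"method": "step_arm", "body": {
  "plan": [0,0,0,0,0,0,0,0,0,0,0,0,0,0,0,0,0,0,0,0,0,0,0,0,0,0,0,0,0,0]
}}

```text
time_s: 6.12
ee_pos: [445.1, 47.7, 70.2]
ee_rot: [180.0, -0.0, 2.0]
force: [0.4, 0.0, 3.4]
gripper_width: 45.8
gripper_force: 24.9
```

Emit:
{"method": "step_arm", "body": {
  "plan": [0,0,-3,0,0,0,0,0,-3,0,0,0,0,0,0,0,0,0]
}}

```text
time_s: 6.37
ee_pos: [448.3, 48.0, 134.2]
ee_rot: [-180.0, -0.5, 2.0]
force: [1.9, 0.2, -0.5]
gripper_width: 46.1
gripper_force: 25.0
```

Emit:
{"method": "step_arm", "body": {
  "plan": [1.82,0.2,-1.53,0,0,0.017,1.82,0.17,-1.53,0,0,0.017,1.83,0.14,-1.53,0,0,0.017,1.83,0.1,-1.53,0,0,0.017,1.83,0.07,-1.53,0,0,0.017]
}}

```text
time_s: 6.78
ee_pos: [536.7, 40.9, 206.3]
ee_rot: [180.0, 0.1, -2.9]
force: [-0.7, -0.1, -0.5]
gripper_width: 45.5
gripper_force: 25.0
```

Emit:
{"method": "step_arm", "body": {
  "plan": [0,0,0,0,0,0,0,0,0,0,0,0,0,0,0,0,0,0]
}}

```text
time_s: 7.03
ee_pos: [534.5, 40.9, 204.8]
ee_rot: [180.0, 0.2, -2.9]
force: [0.3, 0.3, -1.3]
gripper_width: 45.3
gripper_force: 25.0
```

```bash
python3 - <<'E'
from h import *
st(); f=viewer.grab_frame("scene"); save(f,"s1",(220,150,420,300),4)
p=sensors.state()["ee_pos"]
plan([643,35.7,207.5],-2.9,20)
E
```

```text
t 7.03 [534.5  40.9 204.8] [179.98   0.24  -2.86] F [ 0.3  0.3 -1.3] w 45.3 25.0
  [1.814,-0.002,-0.052,0,0.001,0,  1.814,-0.002,-0.051,0,0.001,0,  1.814,-0.002,-0.05,0,0.001,0,  1.814,-0.003,-0.049,0,0.001,0,  1.814,-0.003,-0.047,0,0.001,0]
  [1.814,-0.003,-0.046,0,0.001,0]
```

View pics/s1.png

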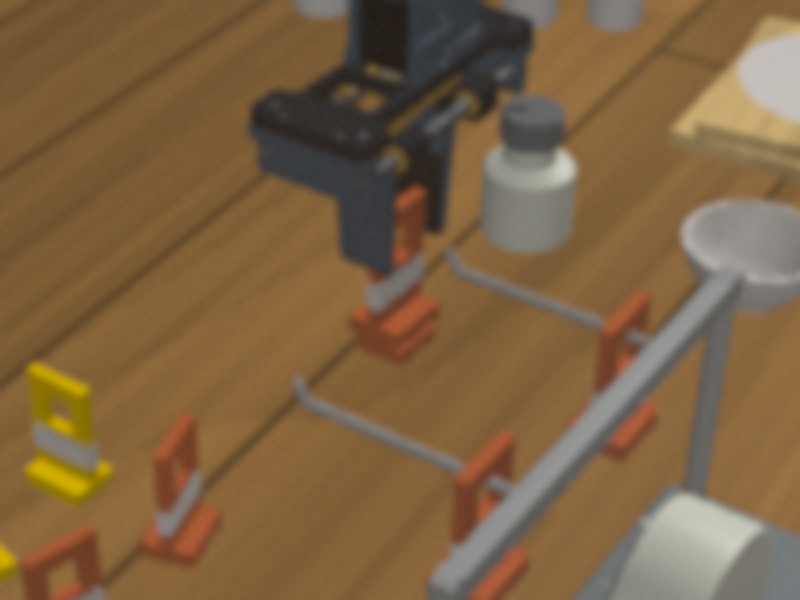

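Emit:
{"method": "step_arm", "body": {
  "plan": [0,0,-0.27,0,0,0,1.4,0,0,0,0,0,1.4,0,0,0,0,0,1.4,0,0,0,0,0,1.4,0,0,0,0,0]
}}

```text
time_s: 7.5
ee_pos: [591.8, 38.2, 208.8]
ee_rot: [180.0, 0.1, -2.9]
force: [-0.1, -0.2, -0.4]
gripper_width: 45.3
gripper_force: 25.0
```

Emit:
{"method": "step_arm", "body": {
  "plan": [1.4,0,0,0,0,0,1.4,0,0,0,0,0,1.4,0,0,0,0,0,1.0,0,0,0,0,0,0,0,0,0,0,0]
}}

```text
time_s: 7.92
ee_pos: [645.0, 35.5, 208.3]
ee_rot: [180.0, 0.0, -2.9]
force: [-0.0, -0.4, -0.1]
gripper_width: 45.9
gripper_force: 25.0
```

```bash
python3 - <<'E'
from h import *
st(); plan([643,35.7,191.5],-2.9,8)
f=viewer.grab_frame("scene"); save(f,"s2",(270,180,410,285),5)
E
```

```text
t 7.92 [645.   35.5 208.3] [ 1.7999e+02  1.0000e-02 -2.8800e+00] F [-0.  -0.4 -0.1] w 45.9 25.0
  [-0.068,-0.003,0.559,0,0,0,  -0.068,-0.003,0.559,0,0,0,  -0.068,-0.003,0.559,0,0,0]
```

View pics/s2.png

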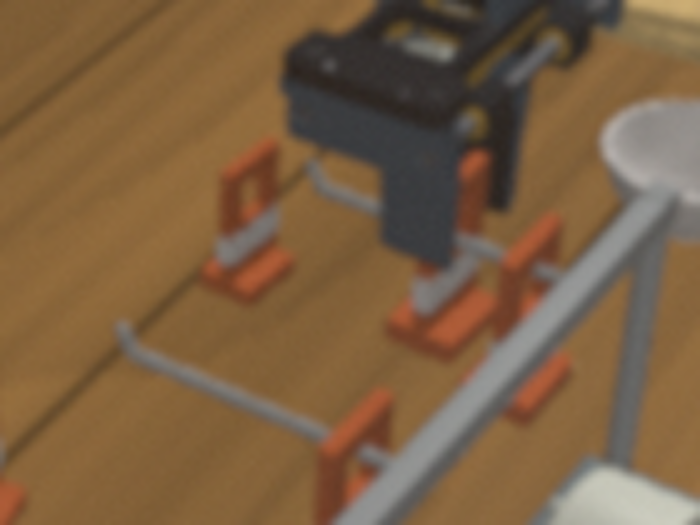

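Emit:
{"method": "step_arm", "body": {
  "plan": [-0.1,0,0.6,0,0,0,0,0,0.55,0,0,0,0,0,0.45,0,0,0,0,0,0,0,0,0]
}}

```text
time_s: 8.3
ee_pos: [641.7, 35.6, 191.7]
ee_rot: [180.0, 0.2, -2.9]
force: [-1.3, -0.5, -1.7]
gripper_width: 45.8
gripper_force: 25.0
```

Emit:
{"method": "step_arm", "body": {
  "plan": [0,0,0,0,0,0,0,0,0,0,0,0,0,0,0,0,0,0,0,0,0,0,0,0,0,0,0,0,0,0],
  "hand": 7
}}

```text
time_s: 8.72
ee_pos: [643.4, 35.6, 193.6]
ee_rot: [180.0, -0.0, -2.9]
force: [0.1, -0.4, -0.5]
gripper_width: 69.5
gripper_force: 0.0
```

Emit:
{"method": "step_arm", "body": {
  "plan": [0,0,-1.5,0,0,0,0,0,-3,0,0,0,0,0,-4,0,0,0,0,0,-4,0,0,0,0,0,0,0,0,0]
}}

```text
time_s: 9.13
ee_pos: [646.3, 35.7, 327.9]
ee_rot: [-179.9, -1.0, -2.9]
force: [0.5, 0.5, 1.2]
gripper_width: 70.3
gripper_force: 0.0
```

```bash
python3 - <<'E'
from h import *
st(); f=viewer.grab_frame("wrist"); 
for g,o in [((685,34),120),((643,36),120),((677,-116),120),((446,-68),0)]: print(fit_tile(f,g,off=o))
plan([446,-68,180],11)
E
```

```text
t 9.13 [646.3  35.7 327.9] [-179.92   -0.98   -2.88] F [0.5 0.5 1.2] w 70.3 0.0
(array([682.9,  34.1,  -3. ]), np.float64(0.777), 2600)
(array([642.9,  35.7,  -4.5]), np.float64(0.766), 3057)
(array([ 677.6, -116.5,   -3.7]), np.float64(0.903), 2584)
(array([439.5, -51.3, -68.9]), np.float64(0.086), 101)
  [-2.79,1.624,2.025,0,-0.002,-0.035,  -2.842,1.527,2.029,0,-0.002,-0.035,  -2.889,1.428,2.034,0,-0.002,-0.035,  -2.934,1.327,2.038,0,-0.002,-0.035,  -2.975,1.225,2.043,0,-0.002,-0.035]
  [-3.012,1.122,2.048,0,-0.002,-0.035,  -3.045,1.017,2.053,0,-0.002,-0.035]
```

Emit:
{"method": "step_arm", "body": {
  "plan": [-2.79,1.62,2.03,0,0,-0.035,-2.84,1.53,2.03,0,0,-0.035,-2.89,1.43,2.03,0,0,-0.035,-2.93,1.33,2.04,0,0,-0.035,-2.98,1.23,2.04,0,0,-0.035],
  "hand": 8
}}

```text
time_s: 9.6
ee_pos: [497.9, -39.1, 214.7]
ee_rot: [-180.0, 0.1, 7.3]
force: [0.3, -0.3, 0.0]
gripper_width: 80.0
gripper_force: 0.0
```

Emit:
{"method": "step_arm", "body": {
  "plan": [-3.01,1.12,2.05,0,0,-0.035,-3.05,1.02,2.05,0,0,-0.035,0,0,0,0,0,0,0,0,0,0,0,0,0,0,0,0,0,0]
}}

```text
time_s: 10.02
ee_pos: [443.8, -68.6, 175.7]
ee_rot: [180.0, -0.1, 11.1]
force: [-0.5, -0.7, 0.1]
gripper_width: 79.9
gripper_force: 0.0
```

```bash
python3 - <<'E'
from h import *
st()
f=viewer.grab_frame("wrist"); r=fit_tile(f,(446,-68)); print(r)
for g in [(456,184),(447.7,-181.5)]: print(fit_tile(f,g))
plan([r[0][0],r[0][1],71],r[0][2])
a=([r[0][0],r[0][1],131],r[0][2]); b=([531,-109.5,208],-2.9); plan(*b,25,a)
E
```

```text
t 10.02 [443.8 -68.6 175.7] [ 1.7998e+02 -7.0000e-02  1.1120e+01] F [-0.5 -0.7  0.1] w 79.9 0.0
(array([445.9, -68.8,  12. ]), np.float64(0.958), 2964)
(array([456.2, 184.1,  -5.1]), np.float64(0.889), 2817)
(array([ 447.8, -181.4,  -18. ]), np.float64(0.942), 2846)
  [0.029,0.014,3.505,0,-0.001,-0.005,  0.031,0.015,3.505,0,-0.001,-0.005,  0.034,0.016,3.505,0,-0.001,-0.005]
  [1.496,1.15,-1.54,0,0,0.052,  1.553,1.071,-1.54,0,0,0.052,  1.607,0.989,-1.54,0,0,0.052,  1.656,0.904,-1.54,0,0,0.052,  1.701,0.816,-1.54,0,0,0.052]
```

Emit:
{"method": "step_arm", "body": {
  "plan": [0.04,0,3.5,0,0,-0.008,0.03,0,3.5,0,0,-0.008,0.03,0,3.5,0,0,0,0,0,0,0,0,0]
}}

```text
time_s: 10.4
ee_pos: [441.7, -67.3, 66.2]
ee_rot: [-179.8, 0.5, 12.1]
force: [-1.6, -0.1, -0.5]
gripper_width: 80.3
gripper_force: 0.0
```

Emit:
{"method": "step_arm", "body": {
  "plan": [0,0,0,0,0,0,0,0,0,0,0,0,0,0,0,0,0,0,0,0,0,0,0,0,0,0,0,0,0,0],
  "hand": 3.5
}}

```text
time_s: 10.82
ee_pos: [445.3, -68.5, 72.0]
ee_rot: [179.9, -0.2, 12.1]
force: [1.5, 0.3, 0.1]
gripper_width: 49.4
gripper_force: 0.0
```

Emit:
{"method": "step_arm", "body": {
  "plan": [0,0,0,0,0,0,0,0,0,0,0,0,0,0,0,0,0,0,0,0,0,0,0,0]
}}

```text
time_s: 11.15
ee_pos: [445.1, -68.5, 71.7]
ee_rot: [179.9, -0.1, 12.1]
force: [-0.2, -0.3, 6.4]
gripper_width: 45.5
gripper_force: 25.0
```

Emit:
{"method": "step_arm", "body": {
  "plan": [0,0,-3,0,0,0,0,0,-3,0,0,0,0,0,0,0,0,0]
}}

```text
time_s: 11.4
ee_pos: [447.5, -68.9, 135.2]
ee_rot: [179.8, -0.5, 12.1]
force: [1.1, -0.0, -0.3]
gripper_width: 45.5
gripper_force: 25.0
```

Emit:
{"method": "step_arm", "body": {
  "plan": [1.5,1.15,-1.54,0,0,0.052,1.55,1.07,-1.54,0,0,0.052,1.61,0.99,-1.54,0,0,0.052,1.66,0.9,-1.54,0,0,0.052,1.7,0.82,-1.54,0,0,0.052]
}}

```text
time_s: 11.82
ee_pos: [529.7, -109.2, 207.8]
ee_rot: [-180.0, 0.0, -3.0]
force: [-0.4, 0.8, -1.2]
gripper_width: 45.9
gripper_force: 25.0
```

Emit:
{"method": "step_arm", "body": {
  "plan": [0,0,0,0,0,0,0,0,0,0,0,0,0,0,0,0,0,0]
}}

```text
time_s: 12.07
ee_pos: [527.8, -108.4, 206.2]
ee_rot: [-180.0, 0.2, -2.8]
force: [-0.3, -0.1, -0.7]
gripper_width: 46.1
gripper_force: 25.0
```

```bash
python3 - <<'E'
from h import *
st(); plan([635.5,-114.7,208],-2.9,14)
E
```

```text
t 12.07 [ 527.8 -108.4  206.2] [-179.96    0.2    -2.78] F [-0.3 -0.1 -0.7] w 46.1 25.0
  [1.348,0.013,-0.028,0,0,0,  1.348,0.013,-0.027,0,0,0,  1.348,0.013,-0.027,0,0,0,  1.348,0.012,-0.026,0,0,0,  1.348,0.012,-0.025,0,0,0]
  [1.348,0.012,-0.025,0,0,0,  1.348,0.011,-0.024,0,0,0,  1.348,0.011,-0.024,0,0,0]
```

Emit:
{"method": "step_arm", "body": {
  "plan": [0,0.1,-0.2,0,0,0,1.4,0,0,0,0,0,1.4,0,0,0,0,0,1.4,0,0,0,0,0,1.4,0,0,0,0,0]
}}

```text
time_s: 12.48
ee_pos: [584.6, -112.2, 208.9]
ee_rot: [-180.0, 0.1, -2.8]
force: [-0.2, 0.3, -0.9]
gripper_width: 45.9
gripper_force: 25.0
```

Emit:
{"method": "step_arm", "body": {
  "plan": [1.4,0,0,0,0,0,1.4,0,0,0,0,0,1.4,0,0,0,0,0,0.9,0,0,0,0,0,0,0,0,0,0,0]
}}

```text
time_s: 12.9
ee_pos: [636.9, -114.9, 208.5]
ee_rot: [-180.0, 0.0, -2.8]
force: [0.5, -0.8, -1.7]
gripper_width: 45.9
gripper_force: 25.0
```

Emit:
{"method": "step_arm", "body": {
  "plan": [0,0,0,0,0,0,0,0,0,0,0,0]
}}

```text
time_s: 13.07
ee_pos: [635.1, -115.0, 209.3]
ee_rot: [-180.0, 0.1, -2.8]
force: [-0.4, 0.0, -0.9]
gripper_width: 45.5
gripper_force: 25.0
```

```bash
python3 - <<'E'
from h import *
st(); plan([635.5,-114.7,191.5],-2.9,8)
f=viewer.grab_frame("scene"); save(f,"s3",(240,200,380,305),5)
E
```

```text
t 13.07 [ 635.1 -115.   209.3] [-1.80e+02  9.00e-02 -2.81e+00] F [-0.4  0.  -0.9] w 45.5 25.0
  [0.012,-0.01,0.592,0,0.001,0.001,  0.012,-0.01,0.592,0,0.001,0.001,  0.012,-0.01,0.592,0,0.001,0.001]
```

View pics/s3.png

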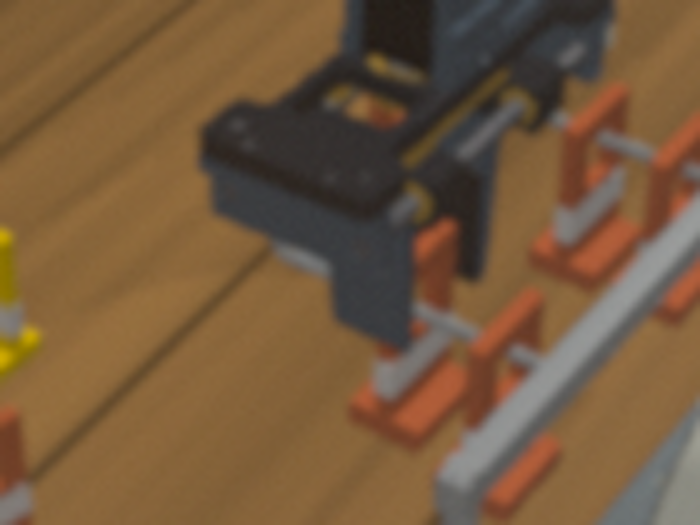

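Emit:
{"method": "step_arm", "body": {
  "plan": [0,0,0.6,0,0,0,0,0,0.6,0,0,0,0,0,0.5,0,0,0,0,0,0,0,0,0]
}}

```text
time_s: 13.45
ee_pos: [635.6, -115.1, 191.7]
ee_rot: [-180.0, 0.1, -2.8]
force: [0.2, -0.7, -1.3]
gripper_width: 45.8
gripper_force: 25.0
```

Emit:
{"method": "step_arm", "body": {
  "plan": [0,0,0,0,0,0,0,0,0,0,0,0,0,0,0,0,0,0,0,0,0,0,0,0,0,0,0,0,0,0],
  "hand": 7
}}

```text
time_s: 13.87
ee_pos: [636.3, -115.2, 192.6]
ee_rot: [180.0, -0.0, -2.8]
force: [0.5, -0.2, -0.2]
gripper_width: 69.7
gripper_force: 0.0
```

Emit:
{"method": "step_arm", "body": {
  "plan": [0,0,-1.5,0,0,0,0,0,-3,0,0,0,0,0,-4,0,0,0,0,0,-4,0,0,0,0,0,0,0,0,0]
}}

```text
time_s: 14.28
ee_pos: [639.2, -115.7, 327.2]
ee_rot: [179.9, -1.0, -2.8]
force: [1.2, 0.4, 1.4]
gripper_width: 70.1
gripper_force: 0.0
```

```bash
python3 - <<'E'
from h import *
st(); f=viewer.grab_frame("wrist"); 
for g,o in [((685,34),120),((643,36),120),((677,-116),120),((635.5,-114.7),120)]: print(fit_tile(f,g,off=o))
plan([448,-181.5,178],-18)
E
```

```text
t 14.28 [ 639.2 -115.7  327.2] [179.86  -0.96  -2.82] F [1.2 0.4 1.4] w 70.1 0.0
(array([681.3,  34.5, -11.6]), np.float64(0.766), 3258)
(array([642.6,  36.2,  -4. ]), np.float64(0.768), 3654)
(array([ 674.9, -116. ,   -3.1]), np.float64(0.776), 2621)
(array([ 637. , -114.3,   -1.2]), np.float64(0.768), 3008)
  [-2.69,1.071,2.047,0,-0.002,0.038,  -2.644,1.172,2.052,0,-0.002,0.038,  -2.595,1.272,2.056,0,-0.002,0.038,  -2.541,1.369,2.06,0,-0.002,0.038,  -2.484,1.464,2.064,0,-0.002,0.038]
  [-2.424,1.557,2.068,0,-0.002,0.038,  -2.36,1.648,2.072,0,-0.002,0.038]
```

Emit:
{"method": "step_arm", "body": {
  "plan": [-2.69,1.07,2.05,0,0,0.038,-2.64,1.17,2.05,0,0,0.038,-2.6,1.27,2.06,0,0,0.038,-2.54,1.37,2.06,0,0,0.038,-2.48,1.46,2.06,0,0,0.038],
  "hand": 8
}}

```text
time_s: 14.75
ee_pos: [497.5, -161.9, 212.8]
ee_rot: [180.0, 0.1, -13.8]
force: [0.3, -0.1, -1.2]
gripper_width: 80.2
gripper_force: 0.0
```

Emit:
{"method": "step_arm", "body": {
  "plan": [-2.42,1.56,2.07,0,0,0.038,-2.36,1.65,2.07,0,0,0.038,0,0,0,0,0,0,0,0,0,0,0,0,0,0,0,0,0,0]
}}

```text
time_s: 15.17
ee_pos: [445.9, -181.0, 173.5]
ee_rot: [-180.0, -0.1, -18.1]
force: [-0.2, -0.0, 0.1]
gripper_width: 79.8
gripper_force: 0.0
```

```bash
python3 - <<'E'
from h import *
st()
f=viewer.grab_frame("wrist"); r=fit_tile(f,(448,-181.5)); print(r)
plan([r[0][0],r[0][1],71],r[0][2])
a=([r[0][0],r[0][1],131],r[0][2]); b=([531,-109.5,208],-2.9); plan(*b,25,a)
E
```

```text
t 15.17 [ 445.9 -181.   173.5] [-1.800e+02 -7.000e-02 -1.807e+01] F [-0.2 -0.   0.1] w 79.8 0.0
(array([ 447.8, -180.7,  -17.5]), np.float64(0.969), 3056)
  [0.027,-0.023,3.43,0,-0.001,-0.003,  0.03,-0.023,3.43,0,-0.001,-0.003,  0.032,-0.023,3.43,0,-0.001,-0.003]
  [0.966,-1.549,-1.283,0,0,-0.042,  1.031,-1.506,-1.283,0,0,-0.042,  1.094,-1.461,-1.283,0,0,-0.042,  1.155,-1.413,-1.283,0,0,-0.042,  1.214,-1.363,-1.283,0,0,-0.042]
  [1.27,-1.31,-1.283,0,0,-0.042]
```

Emit:
{"method": "step_arm", "body": {
  "plan": [0.03,0,3.4,0,0,0,0.03,0,3.4,0,0,0,0.03,0,3.4,0,0,0,0,0,0,0,0,0]
}}

```text
time_s: 15.55
ee_pos: [443.8, -179.4, 66.9]
ee_rot: [-179.9, 0.6, -18.0]
force: [-1.3, 1.4, -1.6]
gripper_width: 80.1
gripper_force: 0.0
```

Emit:
{"method": "step_arm", "body": {
  "plan": [0,0,0,0,0,0,0,0,0,0,0,0,0,0,0,0,0,0,0,0,0,0,0,0,0,0,0,0,0,0],
  "hand": 3.5
}}

```text
time_s: 15.97
ee_pos: [447.1, -181.5, 72.8]
ee_rot: [180.0, -0.2, -18.1]
force: [0.1, -0.4, -0.1]
gripper_width: 49.5
gripper_force: 0.0
```

Emit:
{"method": "step_arm", "body": {
  "plan": [0,0,0,0,0,0,0,0,0,0,0,0,0,0,0,0,0,0,0,0,0,0,0,0]
}}

```text
time_s: 16.3
ee_pos: [446.9, -181.4, 72.5]
ee_rot: [180.0, -0.1, -18.1]
force: [-0.7, 1.4, 6.4]
gripper_width: 45.7
gripper_force: 24.9
```

Emit:
{"method": "step_arm", "body": {
  "plan": [0,0,-3,0,0,0,0,0,-3,0,0,0,0,0,0,0,0,0]
}}

```text
time_s: 16.55
ee_pos: [449.2, -182.5, 136.2]
ee_rot: [179.9, -0.6, -18.1]
force: [1.2, -0.4, -0.6]
gripper_width: 45.9
gripper_force: 24.9
```

Emit:
{"method": "step_arm", "body": {
  "plan": [0.97,-1.55,-1.28,0,0,-0.044,1.03,-1.5,-1.28,0,0,-0.044,1.09,-1.46,-1.28,0,0,-0.043,1.15,-1.41,-1.28,0,0,-0.043,1.21,-1.36,-1.28,0,0,-0.043]
}}

```text
time_s: 16.97
ee_pos: [515.9, -121.7, 195.4]
ee_rot: [180.0, 0.0, -5.5]
force: [0.2, 0.6, -0.4]
gripper_width: 45.5
gripper_force: 24.9
```

Emit:
{"method": "step_arm", "body": {
  "plan": [1.27,-1.31,-1.28,0,0,-0.043,0,0,0,0,0,0,0,0,0,0,0,0,0,0,0,0,0,0]
}}

```text
time_s: 17.3
ee_pos: [528.4, -110.7, 207.0]
ee_rot: [180.0, 0.2, -3.2]
force: [-1.0, -0.5, -0.2]
gripper_width: 46.0
gripper_force: 24.9
```

```bash
python3 - <<'E'
from h import *
st(); plan([594.5,-112.7,208],-2.9,14)
E
```

```text
t 17.3 [ 528.4 -110.7  207. ] [ 1.7999e+02  1.6000e-01 -3.1900e+00] F [-1.  -0.5 -0.2] w 46.0 24.9
  [1.322,-0.034,-0.024,0,0.001,-0.001,  1.322,-0.032,-0.023,0,0.001,-0.001,  1.323,-0.031,-0.022,0,0.001,-0.001,  1.323,-0.03,-0.022,0,0.001,-0.001,  1.323,-0.028,-0.021,0,0.001,-0.001]
```

Emit:
{"method": "step_arm", "body": {
  "plan": [0,-0.1,-0.3,0,0,0,1.3,0,0,0,0,0,1.3,0,0,0,0,0,1.3,0,0,0,0,0,1.3,0,0,0,0,0]
}}

```text
time_s: 17.72
ee_pos: [581.1, -113.1, 210.6]
ee_rot: [-180.0, 0.1, -3.2]
force: [0.7, -0.5, -1.0]
gripper_width: 45.7
gripper_force: 24.9
```

Emit:
{"method": "step_arm", "body": {
  "plan": [1.3,0,0,0,0,0,0,0,0,0,0,0,0,0,0,0,0,0,0,0,0,0,0,0]
}}

```text
time_s: 18.05
ee_pos: [593.3, -113.4, 210.6]
ee_rot: [-180.0, 0.1, -3.2]
force: [-0.2, 0.6, -0.6]
gripper_width: 46.0
gripper_force: 24.9
```

```bash
python3 - <<'E'
from h import *
st(); f=viewer.grab_frame("scene"); save(f,"s4",(240,200,380,305),5)
plan([593.5,-112.7,192.5],-2.9,8)
E
```

```text
t 18.05 [ 593.3 -113.4  210.6] [-1.8e+02  1.2e-01 -3.2e+00] F [-0.2  0.6 -0.6] w 46.0 24.9
  [0.004,-0.022,0.613,0,0,-0.002,  0.004,-0.022,0.613,0,0,-0.002,  0.004,-0.022,0.613,0,0,-0.002]
```

View pics/s4.png

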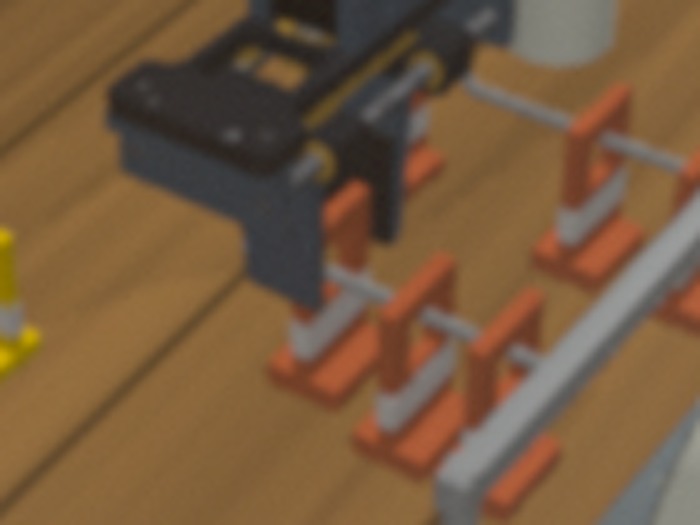

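Emit:
{"method": "step_arm", "body": {
  "plan": [0,0,0.6,0,0,0,0,0,0.6,0,0,0,0,0,0.55,0,0,0,0,0,0,0,0,0]
}}

```text
time_s: 18.43
ee_pos: [593.9, -113.1, 192.5]
ee_rot: [-180.0, 0.1, -3.2]
force: [-0.1, 0.3, -0.3]
gripper_width: 45.7
gripper_force: 24.9
```

Emit:
{"method": "step_arm", "body": {
  "plan": [0,0,0,0,0,0,0,0,0,0,0,0,0,0,0,0,0,0,0,0,0,0,0,0,0,0,0,0,0,0],
  "hand": 7
}}

```text
time_s: 18.85
ee_pos: [594.7, -113.1, 193.8]
ee_rot: [180.0, -0.0, -3.2]
force: [0.7, -0.7, -0.3]
gripper_width: 69.9
gripper_force: 0.0
```

Emit:
{"method": "step_arm", "body": {
  "plan": [0,0,-1.5,0,0,0,0,0,-3,0,0,0,0,0,-4,0,0,0,0,0,-4,0,0,0,0,0,0,0,0,0]
}}

```text
time_s: 19.27
ee_pos: [597.7, -113.8, 327.8]
ee_rot: [179.9, -0.9, -3.2]
force: [0.5, 0.9, 0.2]
gripper_width: 69.9
gripper_force: 0.0
```

```bash
python3 - <<'E'
from h import *
st(); f=viewer.grab_frame("wrist"); print(fit_tile(f,(456,184)))
plan([456,184,180],-5)
E
```

```text
t 19.27 [ 597.7 -113.8  327.8] [179.85  -0.95  -3.16] F [0.5 0.9 0.2] w 69.9 0.0
(array([472.6, 177.4,  33.5]), np.float64(0.097), 124)
  [-1.759,-3.217,1.576,0,-0.001,0.004,  -1.769,-3.211,1.579,0,-0.001,0.004,  -1.779,-3.204,1.581,0,-0.001,0.004,  -1.788,-3.198,1.584,0,-0.001,0.004,  -1.797,-3.191,1.587,0,-0.001,0.004]
  [-1.807,-3.184,1.59,0,-0.001,0.004,  -1.816,-3.178,1.592,0,-0.001,0.004,  -1.826,-3.171,1.595,0,-0.001,0.004,  -1.835,-3.164,1.598,0,-0.001,0.004]
```

Emit:
{"method": "step_arm", "body": {
  "plan": [-1.78,-3.2,1.3,0,0,0.004,-1.78,-3.2,1.3,0,0,0.004,-1.78,-3.2,1.4,0,0,0.004,-1.79,-3.2,1.5,0,0,0.004,-1.8,-3.2,1.6,0,0,0.004],
  "hand": 8
}}

```text
time_s: 19.73
ee_pos: [514.1, 53.3, 246.2]
ee_rot: [180.0, 0.1, -4.4]
force: [-0.0, 0.9, -0.2]
gripper_width: 79.9
gripper_force: 0.0
```

Emit:
{"method": "step_arm", "body": {
  "plan": [-1.81,-3.18,1.7,0,0,0.004,-1.82,-3.18,1.8,0,0,0.004,-1.83,-3.17,1.8,0,0,0.004,-1.84,-3.16,1.8,0,0,0,0,0,0,0,0,0]
}}

```text
time_s: 20.15
ee_pos: [447.5, 187.9, 172.5]
ee_rot: [179.9, 0.5, -4.7]
force: [0.4, -0.6, -0.4]
gripper_width: 79.7
gripper_force: 0.0
```

Emit:
{"method": "step_arm", "body": {
  "plan": [0,0,0,0,0,0,0,0,0,0,0,0]
}}

```text
time_s: 20.32
ee_pos: [453.3, 184.3, 176.4]
ee_rot: [180.0, -0.0, -5.0]
force: [0.0, -0.4, -0.5]
gripper_width: 79.9
gripper_force: 0.0
```

```bash
python3 - <<'E'
from h import *
st()
f=viewer.grab_frame("wrist"); r=fit_tile(f,(456,184)); print(r)
plan([r[0][0],r[0][1],71],r[0][2])
a=([r[0][0],r[0][1],131],r[0][2]); b=([537,41,208],-2.9); plan(*b,25,a)
E
```

```text
t 20.32 [453.3 184.3 176.4] [179.96  -0.    -4.95] F [ 0.  -0.4 -0.5] w 79.9 0.0
(array([456.3, 183.1,  -6.3]), np.float64(0.968), 2973)
  [0.08,0.02,3.53,0,0,0.007,  0.081,0.019,3.53,0,0,0.007,  0.083,0.019,3.53,0,0,0.007]
  [1.198,1.655,-0.962,0,0,-0.007,  1.185,1.664,-0.962,0,0,-0.007,  1.173,1.672,-0.962,0,0,-0.007,  1.16,1.681,-0.962,0,0,-0.007,  1.148,1.69,-0.963,0,0,-0.007]
  [1.135,1.698,-0.963,0,0,-0.007,  1.123,1.706,-0.963,0,0,-0.007,  1.11,1.715,-0.962,0,0,-0.007]
```

Emit:
{"method": "step_arm", "body": {
  "plan": [0.08,0.02,3.53,0,0,0.007,0.08,0.02,3.53,0,0,0.007,0.08,0.02,3.53,0,0,0.007,0,0,0,0,0,0]
}}

```text
time_s: 20.7
ee_pos: [452.4, 180.9, 66.0]
ee_rot: [179.7, 0.6, -6.4]
force: [-1.9, -0.7, -0.9]
gripper_width: 80.3
gripper_force: 0.0
```

Emit:
{"method": "step_arm", "body": {
  "plan": [0,0,0,0,0,0,0,0,0,0,0,0,0,0,0,0,0,0,0,0,0,0,0,0,0,0,0,0,0,0],
  "hand": 3.5
}}

```text
time_s: 21.12
ee_pos: [456.5, 184.0, 72.3]
ee_rot: [-179.9, -0.2, -6.2]
force: [0.5, -0.6, -0.3]
gripper_width: 49.4
gripper_force: 0.0
```

Emit:
{"method": "step_arm", "body": {
  "plan": [0,0,0,0,0,0,0,0,0,0,0,0,0,0,0,0,0,0,0,0,0,0,0,0]
}}

```text
time_s: 21.45
ee_pos: [456.3, 184.0, 72.0]
ee_rot: [-180.0, -0.1, -6.2]
force: [-1.2, -0.7, 6.0]
gripper_width: 45.4
gripper_force: 25.0
```

Emit:
{"method": "step_arm", "body": {
  "plan": [0,0,-3,0,0,0,0,0,-3,0,0,0,0,0,0,0,0,0]
}}

```text
time_s: 21.7
ee_pos: [458.7, 185.1, 135.7]
ee_rot: [-179.7, -0.5, -6.2]
force: [0.8, -0.6, 0.3]
gripper_width: 45.8
gripper_force: 25.0
```

Emit:
{"method": "step_arm", "body": {
  "plan": [1.2,1.66,-0.96,0,0,-0.007,1.19,1.66,-0.96,0,0,-0.007,1.17,1.67,-0.96,0,0,-0.007,1.16,1.68,-0.96,0,0,-0.007,1.15,1.69,-0.96,0,0,-0.007]
}}

```text
time_s: 22.12
ee_pos: [506.0, 94.2, 178.7]
ee_rot: [180.0, 0.0, -4.2]
force: [0.1, -0.0, -0.3]
gripper_width: 45.8
gripper_force: 25.0
```

Emit:
{"method": "step_arm", "body": {
  "plan": [1.14,1.7,-0.96,0,0,-0.007,1.12,1.71,-0.96,0,0,-0.007,1.11,1.72,-0.96,0,0,-0.007,0,0,0,0,0,0,0,0,0,0,0,0]
}}

```text
time_s: 22.53
ee_pos: [536.4, 41.1, 207.3]
ee_rot: [-180.0, 0.0, -3.1]
force: [0.2, 0.8, -1.0]
gripper_width: 45.8
gripper_force: 25.0
```

```bash
python3 - <<'E'
from h import *
st(); plan([601,37.8,208.5],-2.9,14)
E
```

```text
t 22.53 [536.4  41.1 207.3] [-179.98    0.     -3.1 ] F [ 0.2  0.8 -1. ] w 45.8 25.0
  [1.294,-0.004,-0.024,0,0,-0.001,  1.294,-0.003,-0.024,0,0,-0.001,  1.294,-0.002,-0.024,0,0,-0.001,  1.294,-0.001,-0.024,0,0,-0.001,  1.294,0,-0.024,0,0,-0.001]
```

Emit:
{"method": "step_arm", "body": {
  "plan": [0,0,-0.2,0,0,0,1.3,0,0,0,0,0,1.3,0,0,0,0,0,1.3,0,0,0,0,0,1.3,0,0,0,0,0]
}}

```text
time_s: 22.95
ee_pos: [587.7, 40.1, 208.8]
ee_rot: [-180.0, 0.1, -2.9]
force: [-0.0, -0.5, -0.8]
gripper_width: 45.8
gripper_force: 25.0
```

Emit:
{"method": "step_arm", "body": {
  "plan": [1.25,0,0,0,0,0,0,0,0,0,0,0,0,0,0,0,0,0,0,0,0,0,0,0]
}}

```text
time_s: 23.28
ee_pos: [599.4, 38.9, 209.0]
ee_rot: [180.0, 0.1, -2.9]
force: [-0.1, -0.5, -0.7]
gripper_width: 45.8
gripper_force: 25.0
```

```bash
python3 - <<'E'
from h import *
st(); f=viewer.grab_frame("scene"); save(f,"s5",(260,180,400,285),5)
plan([601,37.8,192],-2.9,8)
E
```

```text
t 23.28 [599.4  38.9 209. ] [ 1.80e+02  1.20e-01 -2.94e+00] F [-0.1 -0.5 -0.7] w 45.8 25.0
  [0.054,0.028,0.574,0,0.001,0,  0.054,0.028,0.574,0,0.001,0,  0.053,0.028,0.574,0,0.001,0]
```

View pics/s5.png

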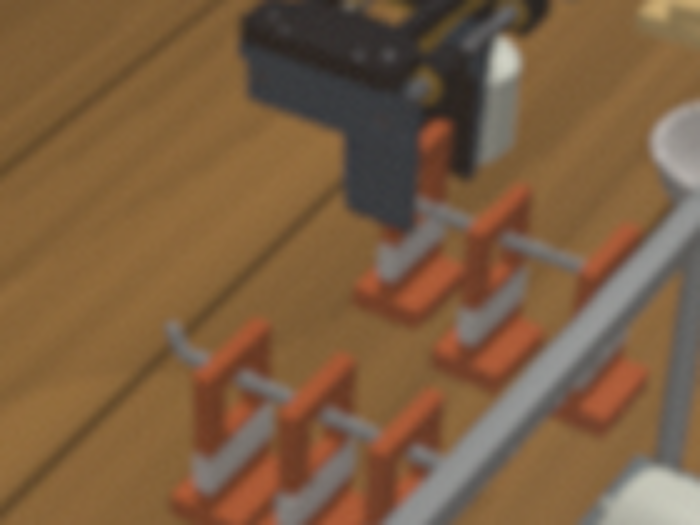

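Emit:
{"method": "step_arm", "body": {
  "plan": [0.1,0.05,0.57,0,0,0,0.05,0.05,0.57,0,0,0,0,0,0.54,0,0,0,0,0,0,0,0,0]
}}

```text
time_s: 23.67
ee_pos: [601.6, 37.0, 191.9]
ee_rot: [180.0, 0.1, -3.0]
force: [0.2, 0.5, -0.7]
gripper_width: 46.0
gripper_force: 25.0
```

Emit:
{"method": "step_arm", "body": {
  "plan": [0,0,0,0,0,0,0,0,0,0,0,0,0,0,0,0,0,0,0,0,0,0,0,0,0,0,0,0,0,0],
  "hand": 7
}}

```text
time_s: 24.08
ee_pos: [602.2, 37.1, 192.8]
ee_rot: [180.0, -0.0, -3.0]
force: [0.4, -0.4, -0.7]
gripper_width: 69.8
gripper_force: 0.0
```

Emit:
{"method": "step_arm", "body": {
  "plan": [0,0,-1.5,0,0,0,0,0,-3,0,0,0,0,0,-4,0,0,0,0,0,-4,0,0,0,0,0,0,0,0,0]
}}

```text
time_s: 24.5
ee_pos: [605.3, 37.3, 326.9]
ee_rot: [-179.9, -0.9, -3.0]
force: [1.3, -0.4, 1.3]
gripper_width: 70.0
gripper_force: 0.0
```

Emit:
{"method": "step_arm", "body": {
  "plan": [-1.69,-3.56,0.72,0,0,0,-1.69,-3.56,0.72,0,0,0,-1.69,-3.56,0.72,0,0,0,-1.69,-3.56,0.72,0,0,0,-1.69,-3.56,0.72,0,0,0]
}}

```text
time_s: 24.92
ee_pos: [526.1, 220.7, 281.4]
ee_rot: [-180.0, -0.0, -3.0]
force: [-0.2, 0.2, 0.8]
gripper_width: 69.8
gripper_force: 0.0
```

Emit:
{"method": "step_arm", "body": {
  "plan": [-1.69,-3.56,0.72,0,0,-0.12,-1.6,-3.56,0.72,0,0,-0.12,-1.2,-3.7,0.72,0,0,-0.12,-0.7,-3.85,0.72,0,0,-0.12,0,0,0,0,0,-0.12],
  "hand": 8
}}

```text
time_s: 25.33
ee_pos: [452.6, 364.0, 251.1]
ee_rot: [-179.8, 0.1, 32.1]
force: [0.2, -0.8, -0.5]
gripper_width: 79.9
gripper_force: 0.0
```

Emit:
{"method": "step_arm", "body": {
  "plan": [0,0,0,0,0,-0.12,0,0,0,0,0,-0.12,0,0,0,0,0,-0.12,0,0,0,0,0,-0.12,0,0,0,0,0,-0.12]
}}

```text
time_s: 25.75
ee_pos: [456.5, 359.0, 252.8]
ee_rot: [180.0, -0.0, 66.1]
force: [-0.2, 0.3, 0.3]
gripper_width: 79.9
gripper_force: 0.0
```

```bash
python3 - <<'E'
from h import *
st()
f=viewer.grab_frame("wrist"); 
for n,z in [("lid_top",106),("jar",0)]:
  print(n,[(round(d["score"],2),np.round(d["location"]).astype(int).tolist(),np.round(atz(f,d["location"],z)[:2],1).tolist()) for d in viewer.pinpoint(n,f)])
S=viewer.grab_frame("scene"); save(S,"s6",(200,180,420,345),3.6)
T=viewer.grab_frame("top")
print([(d["score"],d["location"],atz(T,d["location"],106)) for d in viewer.pinpoint("lid_top",T)],[(d["score"],d["location"],atz(S,d["location"],106)) for d in viewer.pinpoint("lid_top",S)])
E
```

```text
t 25.75 [456.5 359.  252.8] [179.99  -0.    66.12] F [-0.2  0.3  0.3] w 79.9 0.0
lid_top [(0.6, [334, 209], [467.5, 369.5])]
jar [(0.67, [329, 188], [465.0, 371.0])]
[(0.8, [142.6, 257.2], array([467.64591253, 373.81943948, 106.        ]))] [(0.61, [351.2, 178.5], array([466.87743434, 357.77707519, 106.        ])), (0.61, [278.4, 406.0], array([ 714.24272859, -388.77292006,  106.        ])), (0.58, [339.1, 293.9], array([ 673.09314956, -100.27513639,  106.        ]))]
```

View pics/s6.png

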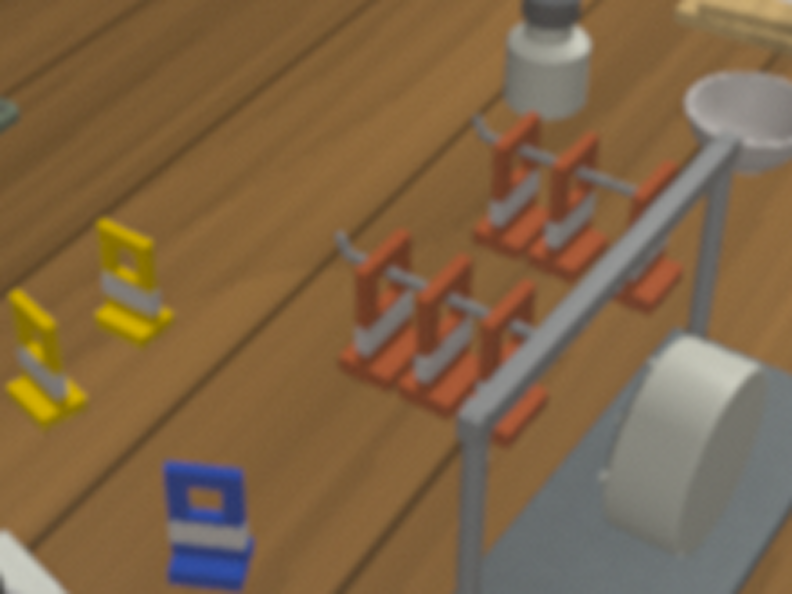

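Emit:
{"method": "step_arm", "body": {
  "plan": [0,0,0,0,0,-0.12,0,0,0,0,0,-0.12,0,0,0,0,0,-0.12,0,0,0,0,0,-0.12,0,0,0,0,0,-0.12]
}}

```text
time_s: 26.52
ee_pos: [456.7, 358.8, 252.9]
ee_rot: [180.0, 0.0, 100.4]
force: [0.7, 0.2, 0.3]
gripper_width: 79.9
gripper_force: 0.0
```

Emit:
{"method": "step_arm", "body": {
  "plan": [0,0,0,0,0,-0.12,0,0,0,0,0,-0.12,0,0,0,0,0,-0.12,0,0,0,0,0,-0.12,0,0,0,0,0,-0.12]
}}

```text
time_s: 26.93
ee_pos: [456.6, 358.8, 252.9]
ee_rot: [180.0, 0.0, 134.8]
force: [-0.8, 0.4, -0.3]
gripper_width: 80.1
gripper_force: 0.0
```

Emit:
{"method": "step_arm", "body": {
  "plan": [0,0,0,0,0,-0.12,0,0,0,0,0,-0.12,0,0,0,0,0,-0.12,0,0,0,0,0,0,0,0,0,0,0,0]
}}

```text
time_s: 27.35
ee_pos: [456.7, 358.8, 252.9]
ee_rot: [-180.0, 0.0, 154.9]
force: [-0.1, 0.5, 0.7]
gripper_width: 79.6
gripper_force: 0.0
```

```bash
python3 - <<'E'
from h import *
st(); print(sensors.state()["qpos"])
f=viewer.grab_frame("wrist"); save(f,"w3")
for n,z in [("lid_top",106.5),("jar",0)]:
  print(n,[(round(d["score"],2),np.round(d["location"]).astype(int).tolist(),np.round(atz(f,d["location"],z)[:2],1).tolist()) for d in viewer.pinpoint(n,f)])
plan([467.5,370.5,150],sensors.state()["ee_rot"][2])
E
```

```text
t 27.35 [456.7 358.8 252.9] [-180.      0.    154.92] F [-0.1  0.5  0.7] w 79.6 0.0
[ 3.70266161e+01  1.80265858e+01  8.64311832e+01 -4.36273740e-03
  7.55406663e+01 -2.78953476e+01]
lid_top [(0.57, [340, 233], [465.7, 368.0])]
jar [(0.61, [334, 205], [463.3, 367.0])]
  [-0.165,0.504,3.43,0,0,0,  -0.165,0.504,3.43,0,0,0,  -0.165,0.504,3.43,0,0,0]
```

View pics/w3.png

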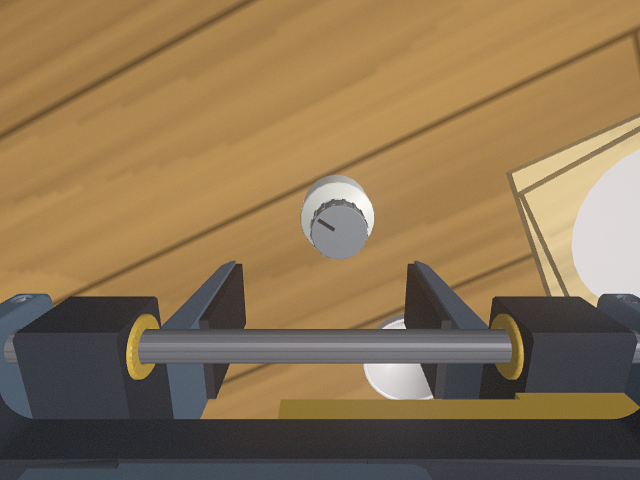

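Emit:
{"method": "step_arm", "body": {
  "plan": [-0.23,0.67,3.0,0,0,0,-0.23,0.67,3.0,0,0,0,0,0,3.0,0,0,0,0,0,0,0,0,0,0,0,0,0,0,0]
}}

```text
time_s: 27.92
ee_pos: [465.7, 368.6, 161.9]
ee_rot: [-179.8, -0.1, 155.1]
force: [0.4, 0.3, -0.4]
gripper_width: 79.8
gripper_force: 0.0
```

```bash
python3 - <<'E'
from h import *
st()
f=viewer.grab_frame("wrist"); save(f,"w4",(140,140,500,300),2.2)
print([(round(d["score"],2),np.round(d["location"]).astype(int).tolist(),np.round(atz(f,d["location"],106.5)[:2],1).tolist()) for d in viewer.pinpoint("lid_top",f)])
plan([466.5,369,95],sensors.state()["ee_rot"][2])
E
```

```text
t 27.92 [465.7 368.6 161.9] [-1.7981e+02 -9.0000e-02  1.5509e+02] F [ 0.4  0.3 -0.4] w 79.8 0.0
[(0.83, [325, 265], [464.7, 368.3])]
  [0.028,-0.06,3.489,0.001,0.001,0,  0.025,-0.055,3.489,0.001,0.001,0]
```

View pics/w4.png

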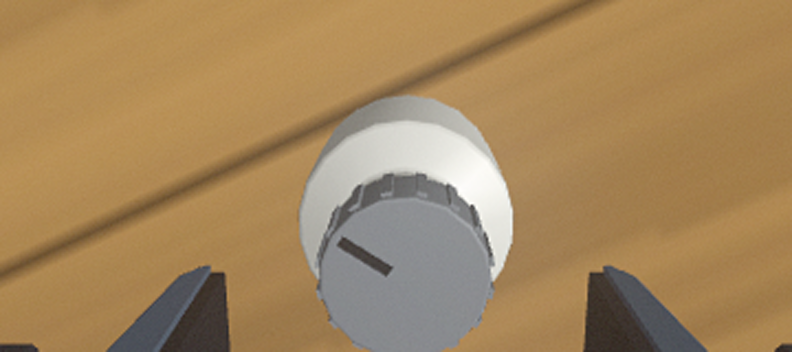

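Emit:
{"method": "step_arm", "body": {
  "plan": [0,0,2.3,0,0,0,0,0,2.3,0,0,0,0,0,2.1,0,0,0,0,0,0,0,0,0,0,0,0,0,0,0]
}}

```text
time_s: 28.43
ee_pos: [467.0, 369.5, 97.2]
ee_rot: [179.9, 0.0, 155.1]
force: [0.9, -0.6, -0.6]
gripper_width: 79.8
gripper_force: 0.0
```

Emit:
{"method": "step_arm", "body": {
  "plan": [0,0,0,0,0,0,0,0,0,0,0,0,0,0,0,0,0,0,0,0,0,0,0,0,0,0,0,0,0,0],
  "hand": 4,
  "newtons": 20
}}

```text
time_s: 28.85
ee_pos: [466.4, 368.8, 96.6]
ee_rot: [-180.0, 0.0, 155.2]
force: [-2.8, -7.0, 5.1]
gripper_width: 49.9
gripper_force: 4.0
```

Emit:
{"method": "step_arm", "body": {
  "plan": [0,0,0,0,0,0,0,0,0,0,0,0,0,0,0,0,0,0]
}}

```text
time_s: 29.1
ee_pos: [466.0, 367.9, 96.6]
ee_rot: [-179.9, 0.0, 155.2]
force: [-0.8, -3.5, 5.5]
gripper_width: 47.7
gripper_force: 20.0
```

```bash
python3 - <<'E'
from h import *
st(); print(sensors.state()["torque"])
E
```

```text
t 29.1 [466.  367.9  96.6] [-1.7986e+02  2.0000e-02  1.5518e+02] F [-0.8 -3.5  5.5] w 47.7 20.0
[-0.67511823  0.05867466  0.0968427 ]
```

Emit:
{"method": "step_arm", "body": {
  "plan": [0,0,0.015,0,0,0.1,0,0,0.015,0,0,0.1,0,0,0.015,0,0,0.1,0,0,0.015,0,0,0.1,0,0,0.015,0,0,0.1]
}}

```text
time_s: 29.52
ee_pos: [466.3, 368.2, 95.8]
ee_rot: [-179.9, 0.1, 126.2]
force: [0.5, -3.0, 4.3]
gripper_width: 47.6
gripper_force: 20.0
```

Emit:
{"method": "step_arm", "body": {
  "plan": [0,0,0.015,0,0,0.1,0,0,0.015,0,0,0.1,0,0,0.015,0,0,0.1,0,0,0.015,0,0,0.1,0,0,0.015,0,0,0.1]
}}

```text
time_s: 29.93
ee_pos: [466.6, 368.4, 95.1]
ee_rot: [180.0, 0.1, 97.6]
force: [0.4, -3.1, 3.3]
gripper_width: 47.7
gripper_force: 20.0
```

```bash
python3 - <<'E'
from h import *
st(); print(sensors.state()["torque"])
f=viewer.grab_frame("wrist"); save(f,"w5",(200,200,440,360),2.2)
E
```

```text
t 29.93 [466.6 368.4  95.1] [1.7998e+02 7.0000e-02 9.7590e+01] F [ 0.4 -3.1  3.3] w 47.7 20.0
[-0.56178969  0.01229532  0.05192554]
```

Emit:
{"method": "step_arm", "body": {
  "plan": [0,0,0.015,0,0,0.1,0,0,0.015,0,0,0.1,0,0,0.015,0,0,0.1,0,0,0.015,0,0,0.1,0,0,0.015,0,0,0.1]
}}

```text
time_s: 30.4
ee_pos: [467.0, 368.4, 94.3]
ee_rot: [179.9, 0.0, 69.1]
force: [1.3, -3.6, 4.4]
gripper_width: 47.2
gripper_force: 20.0
```

```bash
python3 - <<'E'
from h import *
st(); print(sensors.state()["torque"])
E
```

```text
t 30.4 [467.  368.4  94.3] [1.799e+02 3.000e-02 6.907e+01] F [ 1.3 -3.6  4.4] w 47.2 20.0
[-0.63220009 -0.16403745  0.01305775]
```

Emit:
{"method": "step_arm", "body": {
  "plan": [0,0,0.015,0,0,0.1,0,0,0.015,0,0,0.1,0,0,0.015,0,0,0.1]
}}

```text
time_s: 30.65
ee_pos: [467.3, 368.3, 93.9]
ee_rot: [179.9, -0.0, 51.9]
force: [2.4, -5.1, 4.3]
gripper_width: 47.4
gripper_force: 20.0
```

```bash
python3 - <<'E'
from h import *
st(); print(sensors.state()["torque"])
E
```

```text
t 30.65 [467.3 368.3  93.9] [ 1.7987e+02 -1.0000e-02  5.1890e+01] F [ 2.4 -5.1  4.3] w 47.4 20.0
[-0.63168489 -0.19361659  0.04805224]
```

Emit:
{"method": "step_arm", "body": {
  "plan": [0,0,0.015,0,0,0.1,0,0,0.015,0,0,0.1,0,0,0.015,0,0,0.1]
}}

```text
time_s: 30.9
ee_pos: [467.5, 368.1, 93.4]
ee_rot: [179.9, -0.1, 34.7]
force: [1.1, -4.5, 3.9]
gripper_width: 47.2
gripper_force: 20.0
```

```bash
python3 - <<'E'
from h import *
st(); print(sensors.state()["torque"])
E
```

```text
t 30.9 [467.5 368.1  93.4] [ 1.7986e+02 -6.0000e-02  3.4710e+01] F [ 1.1 -4.5  3.9] w 47.2 20.0
[-0.73149327 -0.32470318  0.11307715]
```

Emit:
{"method": "step_arm", "body": {
  "plan": [0,0,0.015,0,0,0.1,0,0,0.015,0,0,0.1,0,0,0.015,0,0,0.1]
}}

```text
time_s: 31.15
ee_pos: [469.8, 368.5, 93.4]
ee_rot: [179.8, -0.4, 17.7]
force: [6.9, -4.5, 2.3]
gripper_width: 47.8
gripper_force: 20.0
```

```bash
python3 - <<'E'
from h import *
st(); print(sensors.state()["torque"])
f=viewer.grab_frame("wrist"); save(f,"w5",(140,140,500,410),1.6)
E
```

```text
t 31.15 [469.8 368.5  93.4] [179.83  -0.41  17.71] F [ 6.9 -4.5  2.3] w 47.8 20.0
[-1.00058249 -0.96497366  0.73225955]
```

View pics/w5.png

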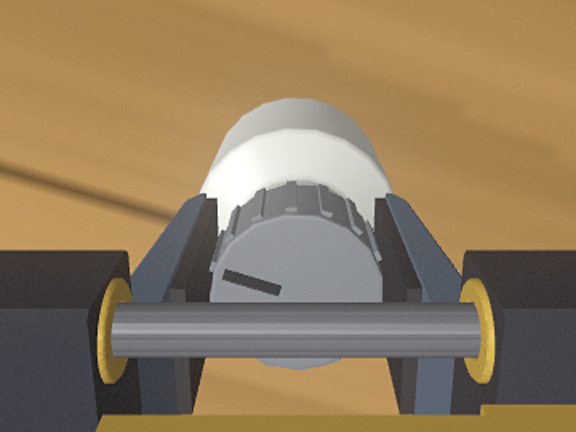

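Emit:
{"method": "step_arm", "body": {
  "plan": [0,0,0,0,0,-0.05,0,0,0,0,0,0,0,0,0,0,0,0,0,0,0,0,0,0,0,0,0,0,0,0],
  "hand": 8
}}

```text
time_s: 31.62
ee_pos: [466.2, 369.1, 92.1]
ee_rot: [-180.0, 0.0, 20.5]
force: [0.4, -0.5, 0.2]
gripper_width: 77.9
gripper_force: 0.0
```

Emit:
{"method": "step_arm", "body": {
  "plan": [0,0,-3,0,0,0,0,0,-4,0,0,0,0,0,-4,0,0,0,0,0,-4,0,0,0,0,0,0,0,0,0]
}}

```text
time_s: 32.03
ee_pos: [469.5, 371.7, 251.3]
ee_rot: [-179.7, -0.9, 20.5]
force: [0.6, 0.2, 1.3]
gripper_width: 79.8
gripper_force: 0.0
```

```bash
python3 - <<'E'
from h import *
st(); f=viewer.grab_frame("wrist"); save(f,"w6",(180,150,480,330),2)
y=sensors.state()["ee_rot"][2]; plan([478,-352,240],y)
for g,o in [((685,34),120)]:
  T=viewer.grab_frame("top")
  for n,z in (("dial_top",86),("timer",0)): print([(round(d["score"],2),np.round(atz(T,d["location"],z)[:2],1)) for d in viewer.pinpoint(n,T)])
E
```

```text
t 32.03 [469.5 371.7 251.3] [-179.72   -0.92   20.51] F [0.6 0.2 1.3] w 79.8 0.0
  [-1.285,3.581,0.015,0,-0.001,0,  -1.285,3.581,0.016,0,-0.001,0,  -1.285,3.581,0.017,0,-0.001,0,  -1.285,3.581,0.019,0,-0.001,0,  -1.285,3.581,0.02,0,-0.001,0]
  [-1.285,3.581,0.021,0,-0.001,0,  -1.285,3.581,0.022,0,-0.001,0,  -1.285,3.581,0.024,0,-0.001,0,  -1.284,3.581,0.025,0,-0.001,0,  -1.284,3.581,0.026,0,-0.001,0]
  [-1.284,3.581,0.028,0,-0.001,0,  -1.284,3.581,0.029,0,-0.001,0,  -1.284,3.581,0.03,0,-0.001,0,  -1.284,3.581,0.031,0,-0.001,0,  -1.284,3.581,0.033,0,-0.001,0]
  [-1.284,3.581,0.034,0,-0.001,0,  -1.284,3.581,0.035,0,-0.001,0,  -1.284,3.581,0.037,0,-0.001,0,  -1.284,3.581,0.038,0,-0.001,0]
[(0.58, array([605.1,  35.6])), (0.55, array([ 483.4, -351.1]))]
[(0.94, array([ 472.8, -349.1])), (0.64, array([ 675.9, -335.2]))]
```

View pics/w6.png

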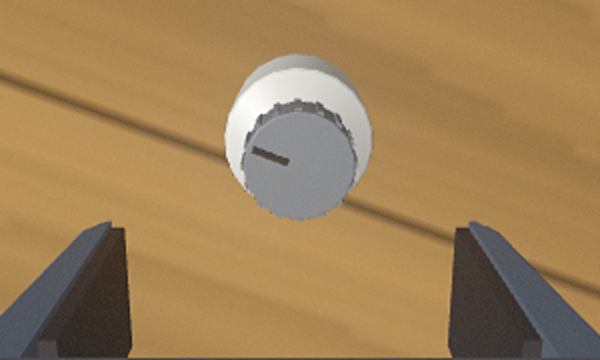

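Emit:
{"method": "step_arm", "body": {
  "plan": [-1.28,3.58,0,0,0,0,-1.28,3.58,0,0,0,0,-1.28,3.58,0,0,0,0,-1.28,3.58,0,0,0,0,-1.28,3.58,0,0,0,0]
}}

```text
time_s: 32.65
ee_pos: [467.7, 177.1, 240.0]
ee_rot: [180.0, 0.3, 20.5]
force: [0.6, -0.8, 0.2]
gripper_width: 79.9
gripper_force: 0.0
```

Emit:
{"method": "step_arm", "body": {
  "plan": [-1.28,3.58,0,0,0,0,-1.28,3.58,0,0,0,0,-1.28,3.58,0,0,0,0,-1.28,3.58,0,0,0,0,-1.28,3.58,0,0,0,0]
}}

```text
time_s: 33.07
ee_pos: [470.4, -12.7, 240.3]
ee_rot: [-179.9, 0.2, 20.5]
force: [1.8, -0.2, 0.9]
gripper_width: 80.1
gripper_force: 0.0
```

Emit:
{"method": "step_arm", "body": {
  "plan": [-1.28,3.58,0,0,0,0,-1.28,3.58,0,0,0,0,-1.28,3.58,0,0,0,0,-1.28,3.58,0,0,0,0,-1.28,3.58,0,0,0,0]
}}

```text
time_s: 33.48
ee_pos: [473.3, -202.6, 240.2]
ee_rot: [-179.8, 0.2, 20.5]
force: [0.9, 0.0, -0.0]
gripper_width: 80.2
gripper_force: 0.0
```

Emit:
{"method": "step_arm", "body": {
  "plan": [-1.28,3.58,0,0,0,0,-1.28,3.58,0,0,0,0,-1.28,3.58,0,0,0,0,-1.28,3.58,0,0,0,0,0,0,0,0,0,0]
}}

```text
time_s: 33.9
ee_pos: [475.8, -359.0, 239.1]
ee_rot: [-180.0, 0.2, 20.2]
force: [0.5, 0.1, -0.3]
gripper_width: 80.1
gripper_force: 0.0
```

Emit:
{"method": "step_arm", "body": {
  "plan": [0,0,0,0,0,0,0,0,0,0,0,0,0,0,0,0,0,0]
}}

```text
time_s: 34.15
ee_pos: [476.5, -351.7, 241.3]
ee_rot: [-179.9, 0.1, 20.6]
force: [0.3, 1.1, -0.4]
gripper_width: 79.8
gripper_force: 0.0
```

```bash
cat >> h.py <<'E'
def warp(f,c,z,half=75,s=4):
    """top-down patch at height z about c, s px/mm; column right = +x world, row down = -y world"""
    w=np.array([[-half,half],[half,half],[half,-half],[-half,-half]],float)
    src=np.float32([proj(f,[c[0]+a,c[1]+b,z]) for a,b in w]); n=2*half*s
    H=cv2.getPerspectiveTransform(src,np.float32([[0,0],[n,0],[n,n],[0,n]]))
    return cv2.warpPerspective(f["img"],H,(n,n))
def dial_look(f,c,h):
    """dark blobs on the white box top (z 50) and white line on dial top (height h)"""
    im=warp(f,c,50); g=im.min(2); n=len(g)
    hsv=cv2.cvtColor(im,cv2.COLOR_RGB2HSV); box=((hsv[...,1]<50)&(hsv[...,2]>140)).astype(np.uint8)
    k,l,stt,_=cv2.connectedComponentsWithStats(box); i=1+np.argmax(stt[1:,4]); b=(l==i).astype(np.uint8)
    cs,_=cv2.findContours(b,cv2.RETR_EXTERNAL,cv2.CHAIN_APPROX_SIMPLE); cc=max(cs,key=cv2.contourArea)
    r=cv2.minAreaRect(cc); print("box c",np.round([c[0]+r[0][0]/4-75,c[1]+75-r[0][1]/4],1),"size",np.round(np.array(r[1])/4,1),"ang",round(r[2],1))
    hole=cv2.fillPoly(np.zeros_like(b),[cv2.convexHull(cc)],1)&(g<90)
    k,l,stt,cen=cv2.connectedComponentsWithStats(hole.astype(np.uint8))
    for j in range(1,k):
        if stt[j,4]>60: print("dark",np.round([c[0]+cen[j][0]/4-75,c[1]+75-cen[j][1]/4],1),"area mm2",round(stt[j,4]/16,1),"bbox",stt[j,2:4]/4)
    im=warp(f,c,h,20); g=im.min(2); yy,xx=np.mgrid[:len(g),:len(g)]/4.-20
    m=(g>130)&(np.hypot(xx,yy)<16); k,l,stt,cen=cv2.connectedComponentsWithStats(m.astype(np.uint8))
    for j in range(1,k):
        if stt[j,4]>40:
            v=np.array([xx[l==j],-yy[l==j]]); C=np.cov(v); e=np.linalg.eigh(C); d=e[1][:,1]; mu=v.mean(1)
            d=d*np.sign(d@mu); print("white line c",np.round(mu,1),"area",round(stt[j,4]/16,1),"len",np.round(np.sqrt(12*e[0]),1),"ang",round(np.degrees(np.arctan2(d[1],d[0])),1))
    d=(g<70)&(np.hypot(xx,yy)<19); print("dark area",d.sum()/16,np.round([xx[d].mean(),-yy[d].mean()],1))
E
python3 - <<'E'
from h import *
st(); f=viewer.grab_frame("wrist"); save(f,"w7")
for n,z in (("dial_top",86),("timer",0)): print([(round(d["score"],2),np.round(d["location"]),np.round(atz(f,d["location"],z)[:2],1)) for d in viewer.pinpoint(n,f)])
dial_look(f,(480,-352),86)
cv2.imwrite("pics/x.png",warp(f,(480,-352),86,20)[:,:,::-1])
E
```

```text
t 34.15 [ 476.5 -351.7  241.3] [-1.7987e+02  6.0000e-02  2.0560e+01] F [ 0.3  1.1 -0.4] w 79.8 0.0
[(0.8, array([328., 222.]), array([ 476.8, -353.5]))]
[(0.8, array([324., 199.]), array([ 478.2, -348.7]))]
box c [ 479.4 -350.7] size [109.7  99.2] ang 16.2
dark [ 474.9 -352. ] area mm2 1280.7 bbox [47.   43.75]
dark [ 517.  -362.3] area mm2 32.1 bbox [6.5  6.75]
dark [ 467.5 -388.9] area mm2 71.4 bbox [ 8.5 15.5]
white line c [ 6.8 -2.4] area 58.1 len [ 3.5 16.6] ang -21.4
dark area 0.0 [nan nan]h.py:89: RuntimeWarning: Mean of empty slice.
  d=(g<70)&(np.hypot(xx,yy)<19); print("dark area",d.sum()/16,np.round([xx[d].mean(),-yy[d].mean()],1))
  ret = ret.dtype.type(ret / rcount)
```

Emit:
{"method": "step_arm", "body": {
  "plan": [0.12,0.01,4,0,0,0,0.12,0.01,4,0,0,0,0,0,4,0,0,0,0,0,2,0,0,0,0,0,1,0,0,0]
}}

```text
time_s: 34.72
ee_pos: [477.5, -350.3, 89.0]
ee_rot: [-179.7, 0.2, 20.6]
force: [-0.6, 0.2, 0.8]
gripper_width: 80.2
gripper_force: 0.0
```

Emit:
{"method": "step_arm", "body": {
  "plan": [0,0,0.8,0,0,0,0,0,0.5,0,0,0,0,0,0,0,0,0,0,0,0,0,0,0]
}}

```text
time_s: 35.05
ee_pos: [480.0, -353.1, 80.7]
ee_rot: [179.9, -0.1, 20.5]
force: [-0.1, 0.3, -0.3]
gripper_width: 80.3
gripper_force: 0.0
```

```bash
python3 - <<'E'
from h import *
st(); f=viewer.grab_frame("wrist"); dial_look(f,(479,-351),86); plan([478.8,-351.1,76],20.6)
E
```

```text
t 35.05 [ 480.  -353.1   80.7] [ 1.7987e+02 -8.0000e-02  2.0510e+01] F [-0.1  0.3 -0.3] w 80.3 0.0
box c [ 481.5 -351.1] size [106.7  98.5] ang 16.2
dark [ 454.8 -306.7] area mm2 456.8 bbox [36.5 27.5]
dark [ 471.5 -353.2] area mm2 1652.8 bbox [55.   47.75]
dark [ 516.9 -362.5] area mm2 42.9 bbox [7.5  7.75]
dark [ 467.2 -389. ] area mm2 91.9 bbox [ 9.75 16.75]
dark [ 492.4 -399.5] area mm2 182.8 bbox [27.5  15.25]
dark [ 501.6 -403.6] area mm2 45.9 bbox [ 9.5  14.25]
white line c [ 7.4 -3.5] area 51.4 len [ 3.3 15.8] ang -21.4
dark area 660.6875 [1.8 0.5]
  [-0.044,-0.24,0.486,0.003,-0.002,-0.002]
```

Emit:
{"method": "step_arm", "body": {
  "plan": [-0.04,-0.18,0.2,0,0,0,0,0,0.15,0,0,0,0,0,0,0,0,0,0,0,0,0,0,0,0,0,0,0,0,0],
  "hand": 2.5,
  "newtons": 20
}}

```text
time_s: 35.52
ee_pos: [478.2, -351.1, 76.0]
ee_rot: [180.0, -0.0, 20.5]
force: [0.3, -0.6, 0.2]
gripper_width: 49.7
gripper_force: 0.0
```

Emit:
{"method": "step_arm", "body": {
  "plan": [0,0,0,0,0,0,0,0,0,0,0,0,0,0,0,0,0,0,0,0,0,0,0,0,0,0,0,0,0,0]
}}

```text
time_s: 35.93
ee_pos: [478.5, -351.9, 76.0]
ee_rot: [179.9, -0.0, 20.5]
force: [1.3, -3.7, -0.2]
gripper_width: 33.8
gripper_force: 20.0
```

```bash
python3 - <<'E'
from h import *
st(); print(sensors.state()["torque"])
E
```

```text
t 35.93 [ 478.5 -351.9   76. ] [ 1.7988e+02 -2.0000e-02  2.0510e+01] F [ 1.3 -3.7 -0.2] w 33.8 20.0
[-0.62352959 -0.03062712 -0.06676435]
```

Emit:
{"method": "step_arm", "body": {
  "plan": [0,0,-0.3,0,0,0,0,0,-0.3,0,0,0,0,0,-0.3,0,0,0,0,0,-0.3,0,0,0,0,0,-0.25,0,0,0],
  "newtons": 30
}}

```text
time_s: 36.35
ee_pos: [478.4, -351.9, 90.1]
ee_rot: [179.9, -0.0, 20.5]
force: [5.3, -8.3, -23.5]
gripper_width: 33.8
gripper_force: 30.0
```

Emit:
{"method": "step_arm", "body": {
  "plan": [0,0,0,0,0,0,0,0,0,0,0,0]
}}

```text
time_s: 36.52
ee_pos: [478.5, -351.9, 90.0]
ee_rot: [179.9, -0.0, 20.5]
force: [2.3, -4.4, -5.3]
gripper_width: 33.6
gripper_force: 30.0
```

```bash
python3 - <<'E'
from h import *
st(); print(sensors.state()["torque"]); f=viewer.grab_frame("wrist"); dial_look(f,(479,-351),100)
E
```

```text
t 36.52 [ 478.5 -351.9   90. ] [ 1.799e+02 -1.000e-02  2.051e+01] F [ 2.3 -4.4 -5.3] w 33.6 30.0
[-0.93531321 -0.26431362  0.01124713]
box c [ 479.9 -350.6] size [109.4  98.5] ang 16.3
dark [ 444.4 -308.7] area mm2 28.4 bbox [ 6.5 19. ]
dark [ 473.1 -352.6] area mm2 1783.8 bbox [50.   81.75]
dark [ 516.9 -362.5] area mm2 41.9 bbox [7.5  7.75]
white line c [ 7.4 -3.5] area 51.1 len [ 3.2 15.7] ang -21.4
dark area 768.4375 [2.7 1.4]
```

Emit:
{"method": "step_arm", "body": {
  "plan": [0,0,0,0,0,0.1,0,0,0,0,0,0.1,0,0,0,0,0,0.1,0,0,0,0,0,0.1,0,0,0,0,0,0.1]
}}

```text
time_s: 36.98
ee_pos: [478.4, -351.0, 90.0]
ee_rot: [-180.0, -0.0, -8.4]
force: [1.2, -2.9, -4.0]
gripper_width: 33.7
gripper_force: 30.0
```

Emit:
{"method": "step_arm", "body": {
  "plan": [0,0,0,0,0,0.1,0,0,0,0,0,0.1,0,0,0,0,0,0.1,0,0,0,0,0,0.1,0,0,0,0,0,0.1]
}}

```text
time_s: 37.4
ee_pos: [478.7, -350.1, 90.0]
ee_rot: [-179.9, 0.0, -37.1]
force: [3.7, -0.6, -3.7]
gripper_width: 33.2
gripper_force: 30.0
```

Emit:
{"method": "step_arm", "body": {
  "plan": [0,0,0,0,0,0.1,0,0,0,0,0,0.1,0,0,0,0,0,0.1,0,0,0,0,0,0.1,0,0,0,0,0,0.085]
}}

```text
time_s: 37.82
ee_pos: [479.4, -349.6, 90.0]
ee_rot: [-179.8, 0.1, -64.9]
force: [5.2, 1.1, -3.5]
gripper_width: 33.2
gripper_force: 30.0
```

Emit:
{"method": "step_arm", "body": {
  "plan": [0,0,0,0,0,0,0,0,0,0,0,0]
}}

```text
time_s: 37.98
ee_pos: [479.5, -349.6, 90.0]
ee_rot: [-179.8, 0.1, -64.7]
force: [4.7, 1.7, -3.1]
gripper_width: 33.2
gripper_force: 30.0
```

```bash
python3 - <<'E'
from h import *
st(); print(sensors.state()["torque"]); f=viewer.grab_frame("wrist"); dial_look(f,(479,-351),100)
E
```

```text
t 37.98 [ 479.5 -349.6   90. ] [-1.7981e+02  7.0000e-02 -6.4650e+01] F [ 4.7  1.7 -3.1] w 33.2 30.0
[ 0.30343399 -0.96513968 -0.02940802]
box c [ 479. -352.] size [108.5  99. ] ang 16.2
dark [ 514.6 -314.8] area mm2 11.6 bbox [8.75 3.5 ]
dark [ 476.8 -345.9] area mm2 1893.6 bbox [79.25 53.  ]
dark [ 427.5 -356.3] area mm2 14.1 bbox [9.   6.75]
dark [ 517. -362.] area mm2 41.4 bbox [7.5  7.75]
dark [ 467.4 -388.4] area mm2 85.7 bbox [ 9.5  16.25]
white line c [-3.1 -7.8] area 49.8 len [ 3.3 15.2] ang -106.5
dark area 837.25 [ 1.1 -1.8]
```

Emit:
{"method": "step_arm", "body": {
  "plan": [0,0,0.3,0,0,0,0,0,0.3,0,0,0,0,0,0.3,0,0,0,0,0,0.3,0,0,0,0,0,0.25,0,0,0]
}}

```text
time_s: 38.45
ee_pos: [479.5, -349.6, 76.2]
ee_rot: [-179.8, 0.0, -64.6]
force: [4.5, 3.8, 1.4]
gripper_width: 33.5
gripper_force: 30.0
```

Emit:
{"method": "step_arm", "body": {
  "plan": [0,0,0.05,0,0,0,0,0,0,0,0,0]
}}

```text
time_s: 38.62
ee_pos: [479.5, -349.6, 76.0]
ee_rot: [-179.8, 0.0, -64.6]
force: [5.3, 3.7, 2.5]
gripper_width: 33.5
gripper_force: 30.0
```

```bash
python3 - <<'E'
from h import *
st(); print(sensors.state()["torque"])
E
```

```text
t 38.62 [ 479.5 -349.6   76. ] [-1.7981e+02  4.0000e-02 -6.4650e+01] F [5.3 3.7 2.5] w 33.5 30.0
[ 0.82189686 -0.83701329 -0.03372018]
```

Emit:
{"method": "step_arm", "body": {
  "plan": [0,0,0.1,0,0,0,0,0,0.1,0,0,0]
}}

```text
time_s: 38.78
ee_pos: [479.6, -349.7, 75.9]
ee_rot: [-179.8, 0.0, -64.6]
force: [0.0, 7.4, 19.1]
gripper_width: 33.0
gripper_force: 30.0
```

Emit:
{"method": "step_arm", "body": {
  "plan": [0,0,0.1,0,0,0,0,0,0,0,0,0]
}}

```text
time_s: 38.95
ee_pos: [479.6, -349.7, 75.9]
ee_rot: [-179.8, -0.0, -64.6]
force: [0.3, 7.6, 18.4]
gripper_width: 33.5
gripper_force: 30.0
```

Emit:
{"method": "step_arm", "body": {
  "plan": [0,0,0,0,0,0,0,0,0,0,0,0,0,0,0,0,0,0,0,0,0,0,0,0,0,0,0,0,0,0],
  "hand": 8
}}

```text
time_s: 39.37
ee_pos: [477.6, -350.8, 71.8]
ee_rot: [180.0, 0.1, -64.6]
force: [1.1, -0.5, -0.8]
gripper_width: 63.9
gripper_force: 0.0
```

Emit:
{"method": "step_arm", "body": {
  "plan": [0,0,0,0,0,0,0,0,0,0,0,0,0,0,-2,0,0,0,0,0,-4,0,0,0,0,0,-4,0,0,0]
}}

```text
time_s: 39.78
ee_pos: [477.1, -350.3, 171.8]
ee_rot: [179.9, 0.2, -64.6]
force: [0.3, -0.1, -0.0]
gripper_width: 79.9
gripper_force: 0.0
```

Emit:
{"method": "step_arm", "body": {
  "plan": [0,0,-4,0,0,0,0,0,-2,0,0,0,0,0,0,0,0,0,0,0,0,0,0,0]
}}

```text
time_s: 40.12
ee_pos: [478.4, -351.3, 233.4]
ee_rot: [-179.9, -0.1, -64.6]
force: [-0.7, 0.8, -1.2]
gripper_width: 80.0
gripper_force: 0.0
```

```bash
python3 - <<'E'
from h import *
st(); f=viewer.grab_frame("wrist"); dial_look(f,(479,-351),86)
S=viewer.grab_frame("scene")
for g in [(685,34),(643,36),(602,38),(677,-116),(636,-115),(594,-113)]:
    m=sil(S,TILE,(*g,-2.9),1,120).astype(bool); hsv=cv2.cvtColor(S["img"],cv2.COLOR_RGB2HSV)
    r=((hsv[...,0]<9)|(hsv[...,0]>172))&(hsv[...,1]>120)
    print(g,"red share",round(r[m].mean(),2))
T=viewer.grab_frame("top")
print([(round(d["score"],2),np.round(d["location"]).astype(int).tolist()) for d in viewer.boxes_of("tile1",T)])
E
```

```text
t 40.12 [ 478.4 -351.3  233.4] [-1.7994e+02 -1.3000e-01 -6.4580e+01] F [-0.7  0.8 -1.2] w 80.0 0.0
box c [ 478.7 -352. ] size [109.1 100.2] ang 16.2
dark [ 475.5 -348.9] area mm2 839.9 bbox [43.75 46.  ]
dark [ 486. -343.] area mm2 13.6 bbox [6.5  8.75]
dark [ 517.1 -362. ] area mm2 32.5 bbox [6.5 6.5]
dark [ 467.5 -388.5] area mm2 68.0 bbox [ 8.75 15.5 ]
white line c [-2.9 -7.8] area 53.5 len [ 3.5 15.2] ang -106.2
dark area 0.0 [nan nan]
(685, 34) red share 0.01
(643, 36) red share 0.03
(602, 38) red share 0.02
(677, -116) red share 0.05
(636, -115) red share 0.03
(594, -113) red share 0.02
[(0.98, [304, 174]), (0.89, [448, 322]), (0.87, [416, 236]), (0.74, [347, 317]), (0.72, [375, 180]), (0.63, [390, 320]), (0.56, [379, 201]), (0.55, [306, 194])]h.py:89: RuntimeWarning: Mean of empty slice.
  d=(g<70)&(np.hypot(xx,yy)<19); print("dark area",d.sum()/16,np.round([xx[d].mean(),-yy[d].mean()],1))
  ret = ret.dtype.type(ret / rcount)
```

```bash
python3 - <<'E'
from h import *
for nm in ("scene","top"):
  S=viewer.grab_frame(nm); hsv=cv2.cvtColor(S["img"],cv2.COLOR_RGB2HSV)
  for g in [(685,34),(643,36),(602,38),(677,-116),(636,-115),(594,-113)]:
    m=sil(S,TILE,(*g,-2.9),1,120).astype(bool)
    print(nm,g,np.round(proj(S,[*g,120])),"hue/sat pct",np.percentile(hsv[...,0][m],[25,50,75]),np.percentile(hsv[...,1][m],[25,50]))
  w=hsv[200:,:150] if nm=="scene" else hsv[300:400,:100]; print("wood",np.median(w[...,0]),np.median(w[...,1]))
print(fit_tile(S,(602,38),120),fit_tile(S,(594,-113),120))
E
```

```text
scene (685, 34) [372. 257.] hue/sat pct [10. 15. 17.] [ 13. 114.]
scene (643, 36) [356. 250.] hue/sat pct [ 9.  9. 11.] [138. 159.]
scene (602, 38) [341. 244.] hue/sat pct [ 9.  9. 11.] [123. 157.]
scene (677, -116) [337. 294.] hue/sat pct [ 9.  9. 15.] [ 13. 139.]
scene (636, -115) [321. 287.] hue/sat pct [ 9.  9. 10.] [132. 162.]
scene (594, -113) [305. 279.] hue/sat pct [ 9. 10. 12.] [129.75 161.  ]
wood 16.0 148.0
top (685, 34) [308. 159.] hue/sat pct [ 9. 10. 92.] [30. 65.]
top (643, 36) [306. 178.] hue/sat pct [ 9. 10. 11.] [129. 179.]
top (602, 38) [304. 197.] hue/sat pct [ 9. 10. 13.] [130. 181.]
top (677, -116) [378. 165.] hue/sat pct [ 9. 10. 10.] [ 77. 183.]
top (636, -115) [378. 184.] hue/sat pct [ 9. 10. 12.] [126. 179.]
top (594, -113) [376. 203.] hue/sat pct [ 9. 10. 12.] [134.5 181. ]
wood 17.0 156.0
(array([614.8,  38.5,  22.4]), np.float64(0.684), 593) (array([ 601.5, -112.8,   -9.9]), np.float64(0.685), 645)
```

```bash
python3 -c "
from workcell import env
print(env.job_done())"
```

```text
the job is handed in; nothing more can be done
None
```

I handed the job in at about 40 s of robot time: all four tiles hang beside the two already there, the lid is screwed home to its stop, and the dial was then turned to the run mark and pushed fully in; the judge returned no verdict.

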